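# Light a blood-grouping tile on the viewing box

## Robot

A 7-joint arm with a two-finger parallel gripper is mounted at the origin on the work surface; the furniture and walls round the work are solid. World frame = base frame: x ahead of the robot, y to its left, z up, the work surface at z = 0. Lengths are in m, angles in rad, forces in N, time in s.
With the tool pointing down it reaches from about 0.425 to 0.875 m from the base axis. Payload 4.7 kg.
Tool frame: the origin (TCP) lies on the centre line of the jaws, within the pads' length; the fingertips stand 14 mm ahead of it and the grasp point (between the pads) lies 5 mm behind it; z points along the fingers, y is the direction in which the jaws open and shut (so a half turn about z gives the same grasp; the last joint's range is limited). The gripper opens to 87 mm and grips with 3 to 60 N. Pads are 19 mm wide; open, the fingers measure 117 mm over their backs; the gripper's body (75 mm by 190 mm) begins 51 mm behind the grasp point.
Start: joints at [1.291, 0.321, -0.07, 1.45, 0.023, 1.371, -0.057], TCP at [0.188, -0.622, 0.237] pointing down, gripper open.
Joint ranges: [-2.86, 2.86], [-0.3, 2.09], [-1.38, 1.24], [0.06, 2.45], [-1.56, 4.7], [0.09, 2.05], [-2.69, 2.69]. Speed limits (rad/s): [2.57, 2.57, 3.14, 3.14, 3.14, 3.14, 3.14].

## Interface

Orientations are given as a rotation vector (axis times angle).
In Python, from station import state, read_camera, get_calibration, finish_job gives the robot as it stands. The module is installed in compiled form; this text tells all that it offers.
- The arm moves only by the shell command python3 -m handwheel 'ROWS'. ROWS is JSON, a list of rows, each a list of 7 numbers: the shift along the tool's x, y, z in mm, then the turn, a rotation vector about the tool's x, y, z in degrees, then the closure, from -1 (fully open) to 1 (shut). A call has 1 to 20 rows; each row is the pose to reach, as a shift and turn from the pose commanded when the call began, along the tool's axes at that moment; what a row does not reach only later rows make up. A row lasts 1/12 s, in which the tool goes at most 41.7 mm and 7.16 degrees, less where a joint would pass 70% of its speed; a pose out of reach is approached as far as the arm can. A call with a gripper value outside its range is refused whole. The fingers move at their own pace and stop on an object; the grip force is fixed at half the most. Time passes only in rows, so rows that repeat a pose let the fingers close. It gives the time, the measured TCP pose, the force and the opening at its end, in the units of the state.
- state(): the state, without advancing time (a new reading comes with each control period).
- read_camera(name): name is "scene" or "side" or "wrist"; returns the picture (384x512x3 uint8, red, green, blue); there is no depth.
- get_calibration(name): a dict with "fx", "fy", "cx", "cy" (pixels), "R" (3x3) and "t" (3): a world point X has camera coordinates R X + t; the wrist camera has in their place "hand_eye" (4x4, takes a point from camera to tool coordinates, whose origin is the TCP and whose axes are the flange's). Camera axes: x right, y down, z forward; pixel columns grow to the right and rows downward; lengths in m; the calibration is good to about 2 mm. A picture is of the moment at which its call begins: read the wrist's pose just before it. get_calibration takes no time and is no camera call.
- finish_job(): hands the job in, once; it reports no verdict.
The state is a dict: "clock": time; "joint_positions": joint angles; "joint_velocities": joint speeds; "joint_torque": joint torques, N m; "tool_pos": TCP position; "ee_rot": TCP orientation; "ft_force": force on the tool from outside, world axes, zero at the start; "torque": the same for the moment, N m; "gripper_width": finger opening in m.
Only numpy, scipy, OpenCV 4.12 (cv2) and the standard library are available. Lean on these libraries where they do the work, as an engineer would, in place of code of your own. Each camera call takes 0.05 s, during which the arm holds its last target. There are 200 camera calls.

## Task

The flat white blood-grouping tile lies on the desk and can only be gripped by its thin tab: slide it, tab first and still lying flat, to the right-hand edge of the desk until most of the tab sticks out over the edge. Pinch it there, set it right way up in the recess of the viewing box with the tab sticking out through the gap in the frame, let go of it, and then switch on the light with a gentle press on the box's flat key. Leave the dropper vials standing.

Things in the scene. Friction and masses are not known exactly. Their poses are not given: they have to be found in the camera images.
- tile: loose milk-white plastic blood-grouping tile, about 90 g: plate 90 (its x) x 110 (its y) x 7 mm with 12 shallow wells on top, too wide to grip, and a thin tab on its -y end. Origin: centre of the plate's underside, z up. Starts flat on the desk, tab roughly towards the right-hand edge; its 7 mm high sides can be pushed. It balances about 7 mm from the origin towards the tab
- tab_end (a point): middle of the tab's outer end, 110 mm along -y from the tile's origin and 1.5 mm above its underside. The tab is 40 mm wide (tile's x), 3 mm thick, flush with the plate's underside, and runs from y = -55 to -110 mm in the middle of the plate's end; its sides are straight for 47 mm, its end corners rounded (8 mm). Too thin to grip well while it lies on the desk
- desk_edge (a point): a point on the top corner of the right-hand desk edge. The edge is straight and runs along world x at this y; the desk top is flat at z = 0 and 16 mm thick; beyond the edge (smaller y) all is free down to the floor
- view_box: fixed white viewing box with a grey frame, 126 mm (its x) x 200 mm (its y), 57 mm high; origin: centre of its foot on the desk, z up. Its -y part carries the recessed glass stage, its +y end the key deck (dark sheet) with one flat key
- stage (a point): centre of the recess on the glass, 52 mm above the desk, axes as the box. Recess 100 (x) x 120 (y) mm, 5 mm deep: 5 mm play round the tile. The frame's -y side, 8 mm wide, is the box's outer end and has a 64 mm wide gap in its middle for the tab. A seated tile has its origin on this point and its axes parallel; the tab then juts about 42 mm out of the box with free space below
- key_top (a point): centre of the top face of the flat key, 60.5 mm above the desk, 98 mm from the stage point along +y of the box and 12 mm along its -x; the key is a rectangle 44 mm (x) by 38 mm (y) with a pale middle and is pressed straight down
- light_key (a joint): depression of the flat key (m): 0 untouched, 0.0015 at the stop; a spring of 5 N per mm returns it, so it switches at about 4 N (0.0008) and reaches the stop at 7.5 N
- vial_1: small dropper vial, 24 mm thick and 64 mm high, standing on the desk left of the viewing box; origin at the centre of its foot, z up. Leave it standing
- vial_2: a second dropper vial like it, beside it; origin at the centre of its foot, z up. Leave it standing
- vial_3: a third dropper vial like it, beside them; origin at the centre of its foot, z up. Leave it standing

How it is judged:
By the outcome, as a careful person would: the job done as asked, in the order asked, and still so for the second after the job is handed in, with the robot touching nothing.
It also fails if it takes over 64 s, if anything falls off the work surface, if the arm or the gripper's body presses on something with over 40 N, if the wrist force passes 120 N, or if a joint passes its speed limit or range.

## Working session

There is one attempt and no reset: what is moved stays moved. The work goes in short steps, Python scripts to look and compute and a shell command to move; the robot and the scene stay as the last step left them, time stands still between calls to the robot, and variables do not carry over. Pictures are saved under pics/ and viewed, about 8 in all and at most 12, crops included, and the job is handed in when it is done.

```bash
mkdir -p pics; python3 - <<'E'
from station import *
import cv2,numpy as np
s=state();print({k:np.round(v,3).tolist() for k,v in s.items()})
for n in("scene","side","wrist"):
    cv2.imwrite(f"pics/{n}0.png",read_camera(n)[:,:,::-1])
    print(n,{k:np.round(v,4).tolist() for k,v in get_calibration(n).items()})
a=[cv2.imread(f"pics/{n}0.png") for n in("scene","side")]
E
```

```text
{'clock': 0.0, 'joint_positions': [1.291, 0.322, -0.07, 1.452, 0.023, 1.371, -0.057], 'joint_velocities': [-0.001, 0.001, 0.0, 0.0, 0.0, 0.001, 0.0], 'joint_torque': [-0.001, -49.129, -0.405, -31.253, -0.064, 0.044, 0.0], 'tool_pos': [0.188, -0.622, 0.235], 'ee_rot': [-3.106, -0.46, 0.001], 'ft_force': [-0.224, 0.581, 0.772], 'torque': [-0.012, 0.052, 0.043], 'gripper_width': 0.087}
scene {'fx': 389.6674, 'fy': 389.6674, 'cx': 253.5719, 'cy': 195.5583, 'R': [[-0.9304, 0.3664, -0.0088], [0.3262, 0.8168, -0.4759], [-0.1672, -0.4456, -0.8795]], 't': [0.4268, -0.0585, 1.2495]}
side {'fx': 390.64, 'fy': 390.64, 'cx': 254.4014, 'cy': 198.2159, 'R': [[0.8056, 0.5922, 0.0166], [0.4676, -0.6184, -0.6316], [-0.3637, 0.5166, -0.7751]], 't': [-0.3345, -0.194, 1.6044]}
wrist {'fx': 308.5525, 'fy': 308.5525, 'cx': 252.0355, 'cy': 187.4838, 'hand_eye': [[0.0011, -0.9557, -0.2942, 0.0806], [1.0, 0.001, 0.0006, 0.0003], [-0.0003, -0.2942, 0.9557, -0.1472], [0.0, 0.0, 0.0, 1.0]]}
```

View pics/scene0.png

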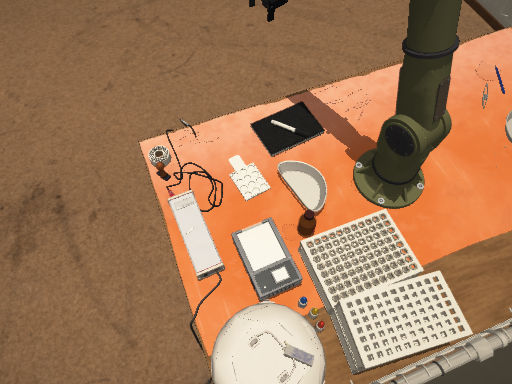

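View pics/side0.png

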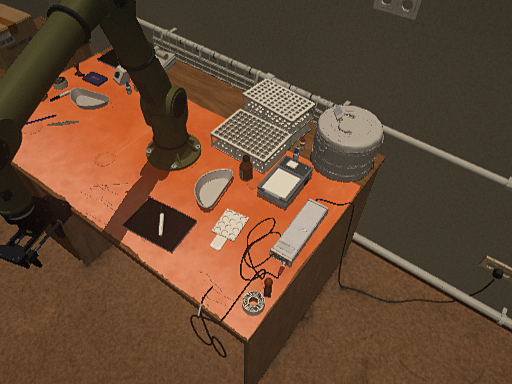

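The scene picture shows the tile at (250,180), its tab at (236,161), and the box at (267,258). The right-hand desk edge runs from (140,143) up to the right. In the side picture the tile is at (230,222), the tab at (218,241) and the box at (285,185). Next I'll enlarge both for measuring.

```bash
cat > h.py <<'E'
from station import *
import cv2,numpy as np
from scipy.spatial.transform import Rotation as Ro
def bp(n,u,v,z,s=None):
    c=get_calibration(n); d=np.array([(u-c["cx"])/c["fx"],(v-c["cy"])/c["fy"],1.])
    if n=="wrist":
        s=s or state();H=np.array(c["hand_eye"]);R=Ro.from_rotvec(s["ee_rot"]).as_matrix()
        D=R@H[:3,:3]@d;C=R@H[:3,3]+np.array(s["tool_pos"])
    else:
        R=np.array(c["R"]);C=-R.T@np.array(c["t"]);D=R.T@d
    return C+D*(z-C[2])/D[2]
def pj(n,X,s=None):
    c=get_calibration(n)
    if n=="wrist":
        s=s or state();H=np.array(c["hand_eye"]);R=Ro.from_rotvec(s["ee_rot"]).as_matrix()
        p=R.T@(np.array(X)-s["tool_pos"]);p=H[:3,:3].T@(p-H[:3,3])
    else: p=np.array(c["R"])@X+c["t"]
    return np.array([c["fx"]*p[0]/p[2]+c["cx"],c["fy"]*p[1]/p[2]+c["cy"]])
E
python3 - <<'E'
import cv2,numpy as np
a=cv2.imread("pics/scene0.png")[140:310,215:335];b=cv2.imread("pics/side0.png")[150:260,200:330]
cv2.imwrite("pics/c1.png",cv2.resize(a,None,fx=3.5,fy=3.5,interpolation=cv2.INTER_CUBIC)[:600])
cv2.imwrite("pics/c2.png",cv2.resize(b,None,fx=5,fy=5,interpolation=cv2.INTER_CUBIC))
from h import bp
for p in [(140,143),(250,109),(330,84),(500,37)]: print("scene edge",bp("scene",*p,0).round(3))
for p in [(244,335),(100,230)]: print("side edge",bp("side",*p,0).round(3))
E
```

```text
scene edge [ 0.704 -0.428  0.   ]
scene edge [ 0.304 -0.428  0.   ]
scene edge [-0.014 -0.428  0.   ]
scene edge [-0.756 -0.401  0.   ]
side edge [ 0.693 -0.429  0.   ]
side edge [ 0.073 -0.437  0.   ]
```

View pics/c1.png

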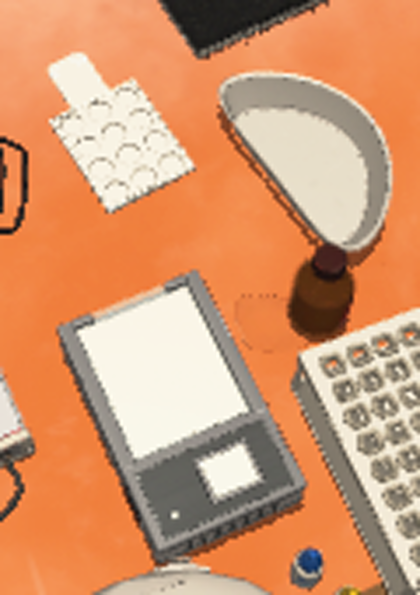

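View pics/c2.png

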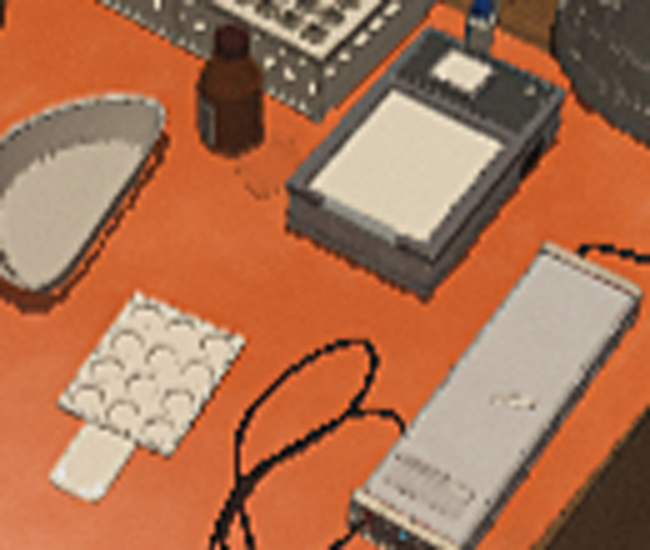

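```bash
cat > m.py <<'E'
from h import *
from scipy.optimize import least_squares
S=lambda p:("scene",215+p[0]/3.5,140+p[1]/3.5); D=lambda p:("side",200+p[0]/5,150+p[1]/5)
def fit(obs,x0):  # obs: (cam,u,v),(lx,ly,z)
    def r(q):
        R=Ro.from_euler("z",q[2]).as_matrix()
        return np.concatenate([pj(c,R@l+[q[0],q[1],0])-[u,v] for (c,u,v),l in obs])
    s=least_squares(r,x0,loss="soft_l1");print(s.x.round(4),np.degrees(s.x[2]).round(2),"res px",r(s.x).round(1).tolist());return s.x
t=7e-3
tile=[(S((50,122)),(.045,-.055,t)),(S((133,80)),(-.045,-.055,t)),(S((112,212)),(.045,.055,t)),(S((196,168)),(-.045,.055,t)),(S((72,57)),(0,-.110,.003)),
(D((60,402)),(-.045,-.055,t)),(D((168,453)),(.045,-.055,t)),(D((245,340)),(.045,.055,t)),(D((138,292)),(-.045,.055,t)),(D((77,490)),(0,-.110,.003))]
q=fit(tile,[.45,-.25,0])
h=.057
# frame end at box y: origin centre; -y end = -.1
box=[(S((62,325)),(.063,-.1,h)),(S((193,273)),(-.063,-.1,h)),(S((230,470)),(-.012,.062,.0605)),
(D((288,190)),(-.063,-.1,h)),(D((427,260)),(.063,-.1,h)),(D((463,73)),(-.012,.062,.0605)),(D((432,30)),(-.063,.1,h)),(D((567,93)),(.063,.1,h)),(S((303,480)),(-.063,.1,h)),(S((160,545)),(.063,.1,h))]
q=fit(box,[.5,0,0])
R=Ro.from_euler("z",q[2]).as_matrix()
for n,l in (("stage",(0,-.032,.052)),("key",(-.012,.066,.0605))): print(n,(R@l+[q[0],q[1],0]).round(4))
for c,u,v in [S((308,560)),("scene",315,313),("scene",321,325)]: print("vial",bp(c,u,v,.06).round(3))
E
python3 m.py
```

```text
[ 0.4164 -0.1462  0.1528] 8.76 res px [-0.9, -0.2, -0.4, -0.1, -1.7, 0.3, -0.8, -0.0, -3.1, 0.9, -1.1, -1.1, -0.1, -1.0, -0.2, -1.3, -0.8, -1.2, -1.6, -0.9]
[0.4712 0.1163 0.0387] 2.22 res px [-3.0, -0.1, 0.1, -1.6, -2.3, -1.3, -1.4, -2.4, 0.6, -0.9, -1.4, -0.2, -1.5, -2.2, -0.1, -1.3, 0.3, 1.4, -2.1, 2.1]
stage [0.4724 0.0843 0.052 ]
key [0.4566 0.1818 0.0605]
vial [0.426 0.267 0.06 ]
vial [0.412 0.308 0.06 ]
vial [0.41 0.34 0.06]
```

```bash
python3 - <<'E'
import cv2,numpy as np
from h import bp
b=cv2.imread("pics/side0.png")[90:270,0:100];w=cv2.imread("pics/wrist0.png")
b=cv2.resize(b,None,fx=3,fy=3,interpolation=cv2.INTER_CUBIC);b=b[:540]
w=cv2.resize(w,(480,360));o=np.zeros((540,790,3),np.uint8);o[:,:300]=b;o[:360,305:785]=w
cv2.imwrite("pics/c3.png",o)
for n,p in dict(matcorner=(272,155),mattop=(251,127),dish=(280,165),dishlow=(305,205),cableNear=(222,190),cabletop=(190,168),clip=(185,122),bottle=(307,230)).items(): print(n,bp("scene",*p,0).round(3))
E
```

```text
matcorner [ 0.308 -0.216  0.   ]
mattop [ 0.33  -0.351  0.   ]
dish [ 0.299 -0.17   0.   ]
dishlow [ 0.285 -0.007  0.   ]
cableNear [ 0.506 -0.152  0.   ]
cabletop [ 0.576 -0.269  0.   ]
clip [ 0.536 -0.458  0.   ]
bottle [0.315 0.072 0.   ]
```

View pics/c3.png

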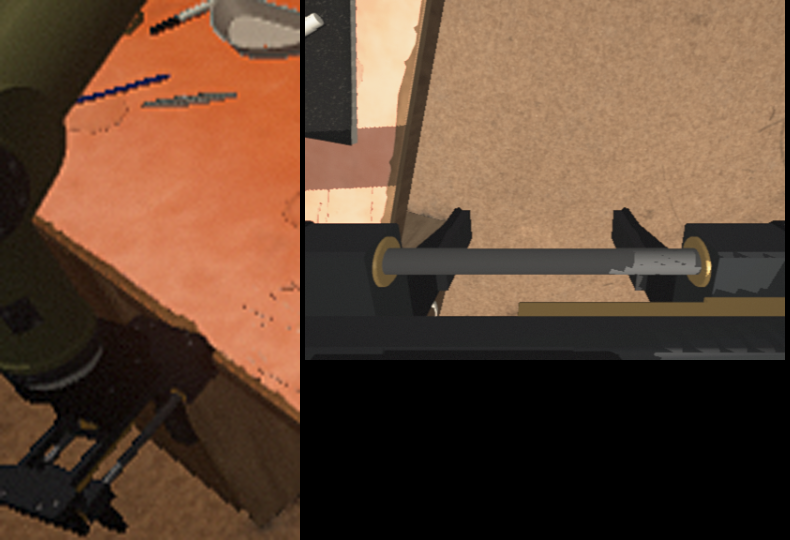

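```bash
cat >> h.py <<'E'
def go(p,axes=None,hd=0):
    """axes: 3x3 target tool axes as columns"""
    s=state();R=Ro.from_rotvec(s["ee_rot"]).as_matrix()
    d=R.T@(np.array(p)-s["tool_pos"])*1e3
    rv=np.zeros(3) if axes is None else np.degrees(Ro.from_matrix(R.T@axes).as_rotvec())
    print("t",round(s["clock"],2),"pos",np.round(s["tool_pos"],4),"F",np.round(s["ft_force"],1),"w",round(s["gripper_width"],4),"ROW",d.round(1).tolist(),rv.round(2).tolist())
def ax(y,z):
    y=np.array(y,float);z=np.array(z,float);y/=np.linalg.norm(y);z/=np.linalg.norm(z)
    return np.column_stack([np.cross(y,z),y,z])
E
python3 - <<'E'
from h import *
a=.1528
go([.4175,-.073,.12],ax([np.cos(a),np.sin(a),0],[0,0,-1]))
E
```

```text
t 0.15 pos [ 0.1881 -0.6218  0.2357] F [-0.3  0.7 -0.3] w 0.0873 ROW [378.5, -458.7, 116.3] [-0.07, -0.05, -81.92]
```

```bash
python3 -m handwheel '[[378,-459,60,0,0,-82,-0.15],[378,-459,60,0,0,-82,-0.15],[378,-459,60,0,0,-82,-0.15],[378,-459,60,0,0,-82,-0.15],[378,-459,60,0,0,-82,-0.15],[378,-459,60,0,0,-82,-0.15],[378,-459,60,0,0,-82,-0.15],[378,-459,60,0,0,-82,-0.15],[378,-459,60,0,0,-82,-0.15],[378,-459,60,0,0,-82,-0.15],[378,-459,60,0,0,-82,-0.15],[378,-459,60,0,0,-82,-0.15],[378,-459,60,0,0,-82,-0.15],[378,-459,60,0,0,-82,-0.15],[378,-459,60,0,0,-82,-0.15],[378,-459,60,0,0,-82,-0.15],[378,-459,116,0,0,-82,-0.15],[378,-459,116,0,0,-82,-0.15],[378,-459,116,0,0,-82,-0.15]]'
python3 - <<'E'
from h import *
a=.1528
go([.4175,-.073,.12],ax([np.cos(a),np.sin(a),0],[0,0,-1]))
print(np.round(state()["joint_positions"],2))
cv2.imwrite("pics/w1.png",read_camera("wrist")[:,:,::-1])
E
```

```text
clock: 1.73
tool_pos: [0.4137, -0.0738, 0.1172]
ee_rot: [-2.041, -2.38, 0.005]
ft_force: [-1.0, -0.1, -0.3]
gripper_width: 0.0499
t 1.73 pos [ 0.4137 -0.0738  0.1172] F [-1.  -0.1 -0.3] w 0.0499 ROW [0.2, 3.8, -2.8] [-0.37, -0.17, 0.03]
[ 0.83 -0.05 -0.69  2.11 -0.04  1.08  0.31]
```

View pics/w1.png

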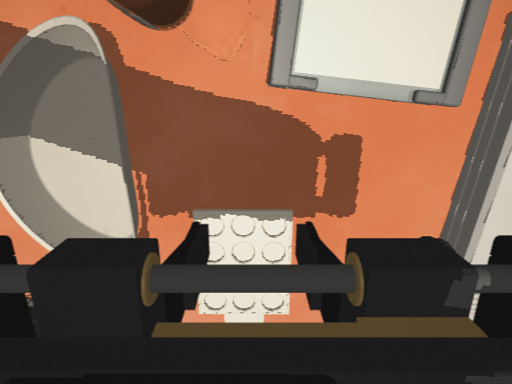

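```bash
python3 - <<'E'
from h import *
for p in [(194,210),(293,210)]: print(bp("wrist",*p,0.0).round(4))
for p in [(194,218),(293,218)]: print(bp("wrist",*p,0.007).round(4))
print("exp",[ (np.array([.4164,-.1462])+[[.9883,-.1522],[.1522,.9883]]@np.array([x,.055])).round(4).tolist() for x in(-.045,.045)])
for p in [(270,82),(462,103),(316,82),(415,97)]: print("box",bp("wrist",*p,0.057).round(4))
print("exp",[ (np.array([.4712,.1163])+[[.99925,-.0387],[.0387,.99925]]@np.array([x,-.1])).round(4).tolist() for x in(-.063,.063,-.032,.032)])
E
```

```text
[ 0.3651 -0.1051  0.    ]
[ 0.4554 -0.0909  0.    ]
[ 0.3669 -0.1099  0.007 ]
[ 0.4556 -0.0959  0.007 ]
exp [[0.3636, -0.0987], [0.4525, -0.085]]
box [0.4129 0.0138 0.057 ]
box [0.5389 0.0202 0.057 ]
box [0.442  0.0183 0.057 ]
box [0.5075 0.0191 0.057 ]
exp [[0.4121, 0.0139], [0.538, 0.0188], [0.4431, 0.0151], [0.507, 0.0176]]
```

```bash
python3 -m handwheel '[[0,0,40,0,0,0,-0.15],[0,0,70,0,0,0,-0.15],[0,0,90,0,0,0,-0.15],[0,0,96,0,0,0,-0.15],[0,0,98,0,0,0,-0.15],[0,0,98,0,0,0,-0.15],[0,0,98,0,0,0,-0.15]]'
python3 - <<'E'
from h import *
a=.1528
go([.4175,-.073,.0175],ax([np.cos(a),np.sin(a),0],[0,0,-1]))
E
```

```text
clock: 2.37
tool_pos: [0.4187, -0.0741, 0.0242]
ee_rot: [2.043, 2.383, 0.001]
ft_force: [-0.2, 0.2, 0.1]
gripper_width: 0.0501
t 2.37 pos [ 0.4187 -0.0741  0.0242] F [-0.2  0.2  0.1] w 0.0501 ROW [1.2, -1.0, 6.7] [0.15, 0.1, 0.04]
```

```bash
python3 -m handwheel '[[0,0,6,0,0,0,-0.15],[0,0,6.5,0,0,0,-0.15],[-8,0,6.5,0,0,0,-0.15],[-13,0,6.5,0,0,0,-0.15],[-18,0,6.5,0,0,0,-0.15],[-25,0,6.5,0,0,0,-0.15],[-34,0,6.5,0,0,0,-0.15],[-44,0,6.5,0,0,0,-0.15],[-54,0,6.5,0,0,0,-0.15],[-65,0,6.5,0,0,0,-0.15],[-76,0,6.5,0,0,0,-0.15],[-87,0,6.5,0,0,0,-0.15],[-98,0,6.5,0,0,0,-0.15],[-109,0,6.5,0,0,0,-0.15],[-120,0,6.5,0,0,0,-0.15],[-130,0,6.5,0,0,0,-0.15],[-138,0,6.5,0,0,0,-0.15],[-144,0,6.5,0,0,0,-0.15],[-148,0,6.5,0,0,0,-0.15],[-150,0,6.5,0,0,0,-0.15]]'
python3 - <<'E'
from h import *
go(state()["tool_pos"])
for n in("wrist","scene"): cv2.imwrite(f"pics/{n}2.png",read_camera(n)[:,:,::-1])
a=cv2.imread("pics/wrist2.png")[100:];b=cv2.resize(cv2.imread("pics/scene2.png")[95:215,170:300],None,fx=2.2,fy=2.2,interpolation=cv2.INTER_CUBIC)
o=np.zeros((290,800,3),np.uint8);o[:284,:512]=a;o[:264,514:800]=b;cv2.imwrite("pics/c4.png",o)
E
```

```text
clock: 4.03
tool_pos: [0.4401, -0.2221, 0.016]
ee_rot: [-2.044, -2.385, 0.0]
ft_force: [-1.1, 1.6, 1.3]
gripper_width: 0.0504
t 4.03 pos [ 0.4401 -0.2221  0.016 ] F [-1.1  1.6  1.3] w 0.0504 ROW [0.0, 0.0, 0.0] [0.0, 0.0, 0.0]
```

View pics/c4.png

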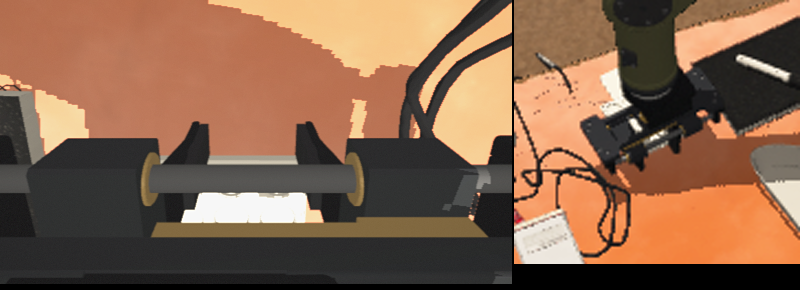

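```bash
python3 - <<'E'
from h import *
for v,z in((255,0),(265,.007)):
  for u in (215,290): print(v,bp("wrist",u,v,z).round(4))
E
```

```text
255 [ 0.42   -0.2368  0.    ]
255 [ 0.464  -0.2299 -0.    ]
265 [ 0.4211 -0.2391  0.007 ]
265 [ 0.4636 -0.2325  0.007 ]
```

```bash
python3 -m handwheel '[[-5,0,0,0,0,0,-0.15],[-13,0,0,0,0,0,-0.15],[-23,0,0,0,0,0,-0.15],[-33,0,0,0,0,0,-0.15],[-43,0,0,0,0,0,-0.15],[-53,0,0,0,0,0,-0.15],[-62,0,0,0,0,0,-0.15],[-69,0,0,0,0,0,-0.15],[-74,0,0,0,0,0,-0.15],[-77,0,0,0,0,0,-0.15],[-78,0,0,0,0,0,-0.15],[-78,0,0,0,0,0,-0.15],[-60,0,0,0,0,0,-0.15],[-40,0,-20,0,0,0,-0.15],[-30,0,-60,0,0,0,-0.15],[-30,0,-100,0,0,0,-0.15],[-20,0,-140,0,0,0,-0.15],[-20,0,-150,0,0,0,-0.15],[-20,0,-150,0,0,0,-0.15]]'
python3 - <<'E'
from h import *
go(state()["tool_pos"])
for n in("wrist","scene","side"): cv2.imwrite(f"pics/{n}3.png",read_camera(n)[:,:,::-1])
a=cv2.imread("pics/wrist3.png")[60:340];b=cv2.resize(cv2.imread("pics/scene3.png")[95:175,190:290],None,fx=2.8,fy=2.8,interpolation=cv2.INTER_CUBIC)
c=cv2.resize(cv2.imread("pics/side3.png")[210:310,180:300],None,fx=3,fy=3,interpolation=cv2.INTER_CUBIC)
o=np.zeros((590,800,3),np.uint8);o[:280,:512]=a;o[:224,514:794]=b;o[285:585,:360]=c;cv2.imwrite("pics/c5.png",o)
E
```

```text
clock: 5.72
tool_pos: [0.4456, -0.242, 0.1702]
ee_rot: [2.037, 2.381, -0.001]
ft_force: [0.6, -0.8, -0.2]
gripper_width: 0.0502
t 5.72 pos [ 0.4456 -0.242   0.1702] F [ 0.6 -0.8 -0.2] w 0.0502 ROW [0.0, 0.0, 0.0] [0.0, 0.0, 0.0]
```

View pics/c5.png

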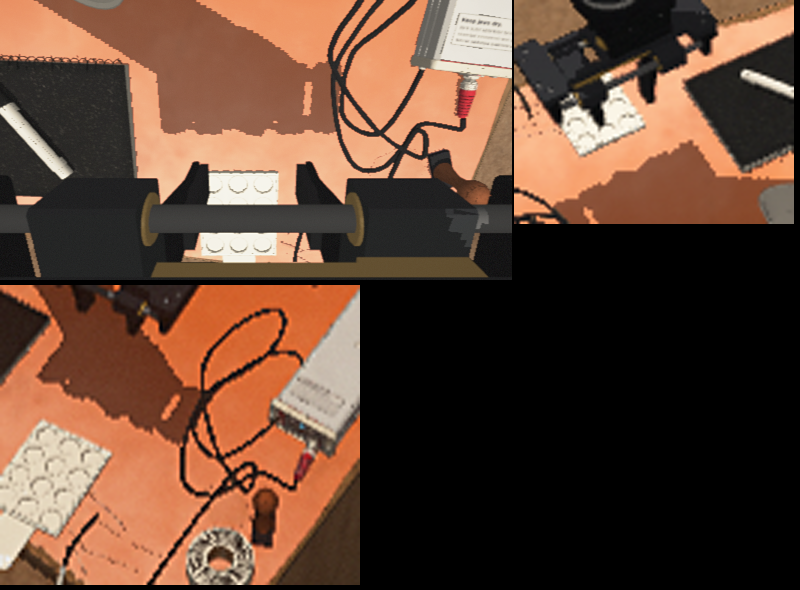

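```bash
cat > m2.py <<'E'
from h import *
import m
E
python3 - <<'E'
from h import *
import io,contextlib
with contextlib.redirect_stdout(io.StringIO()): from m import fit
t=.007
q=fit([(("side",193.3,255.7),(-.045,.055,t)),(("side",216.7,267.7),(.045,.055,t)),(("side",200.7,293.3),(.045,-.055,t))],[.44,-.37,.15])
q2=fit([(("wrist",207,233),(-.045,.055,t)),(("wrist",277,233),(.045,.055,t)),(("wrist",199,316),(-.045,-.055,t)),(("wrist",277,316),(.045,-.055,t))],[.44,-.37,.15])
for z in(q,q2): print("tabend",z[0]+.11*np.sin(z[2]),z[1]-.11*np.cos(z[2]))
# desk edge seen in side pic right of the tile
i=cv2.imread("pics/side3.png");i=cv2.resize(i[270:340,170:270],None,fx=6,fy=6,interpolation=cv2.INTER_CUBIC);cv2.imwrite("pics/c6.png",i)
E
```

```text
[ 0.457  -0.3676  0.1997] 11.44 res px [-0.1, -0.1, 0.6, -1.7, -0.4, 1.4]
[ 0.444  -0.3612  0.1515] 8.68 res px [-11.4, -0.9, 1.8, -0.5, 1.3, 0.8, -0.9, 1.2]
tabend 0.4788249120586181 -0.47541401463809574
tabend 0.4605831280887008 -0.4699399508461035
```

View pics/c6.png

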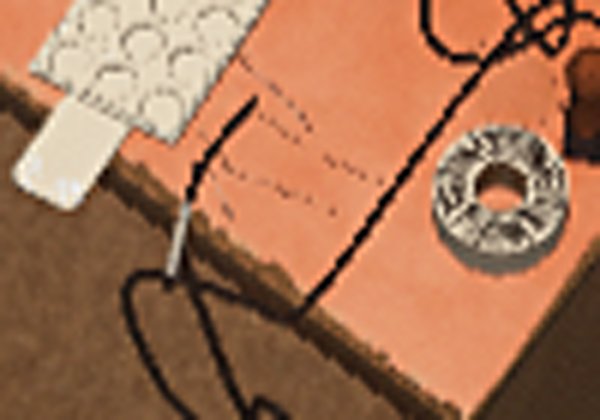

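```bash
rm m2.py; python3 - <<'E'
from h import *
import io,contextlib
with contextlib.redirect_stdout(io.StringIO()): from m import fit
t=.007
o=[(("side",193.3,255.7),(-.045,.055,t)),(("side",216.7,267.7),(.045,.055,t)),(("side",199.5,293.3),(.045,-.055,t)),(("side",175.3,281.7),(-.045,-.055,t)),(("side",177,302.5),(0,-.11,.003))]
fit(o,[.44,-.37,.15])
w=[(("wrist",277,233),(.045,.055,t)),(("wrist",199,316),(-.045,-.055,t)),(("wrist",277,316),(.045,-.055,t))]
fit(w,[.44,-.37,.15]); q=fit(o+w,[.44,-.37,.15])
print("tabend",q[0]+.11*np.sin(q[2]),q[1]-.11*np.cos(q[2]))
for p in[(247.5,338.7),(188.3,297.5),(170,284),(207.7,312)]: print(bp("side",*p,0).round(4))
E
```

```text
[ 0.4546 -0.3662  0.1647] 9.44 res px [0.4, -0.9, 0.6, -1.8, -0.3, 0.8, -0.6, 0.1, -0.0, 0.8]
[ 0.4427 -0.3607  0.1588] 9.1 res px [0.3, -1.4, 0.6, 0.6, -1.5, 0.5]
[ 0.4444 -0.3614  0.1677] 9.61 res px [-1.0, -3.5, -0.9, -4.5, -1.7, -2.3, -1.9, -2.7, -1.3, -2.3, 1.3, -0.9, 2.4, 1.5, 0.2, 0.9]
tabend 0.46273229680678263 -0.469871223298872
[ 0.708  -0.4319  0.    ]
[ 0.4861 -0.4395 -0.    ]
[ 0.4094 -0.4402  0.    ]
[ 0.5641 -0.4393  0.    ]
```

```bash
python3 -m handwheel '[[0,0,40,0,0,0,-0.15],[0,0,80,0,0,0,-0.15],[0,0,120,0,0,0,-0.15],[0,0,145,0,0,0,-0.15],[-10,0,150,0,0,0,-0.15],[-25,0,150,0,0,0,-0.15],[-40,0,150,0,0,0,-0.15],[-50,0,150,0,0,0,-0.15],[-56,0,150,0,0,0,-0.15],[-60,0,150,0,0,0,-0.15],[-63,0,150,0,0,0,-0.15],[-65,0,150,0,0,0,-0.15],[-66,0,150,0,0,0,-0.15],[-66,0,150,0,0,0,-0.15]]'
python3 - <<'E'
from h import *
h=np.radians(65)
go([.36,-.62,.22],ax([0,0,-1],[np.cos(h),np.sin(h),0]))
E
```

```text
clock: 7.03
tool_pos: [0.453, -0.3067, 0.0158]
ee_rot: [-2.044, -2.386, 0.0]
ft_force: [-0.5, -0.3, 0.4]
gripper_width: 0.0502
t 7.03 pos [ 0.453  -0.3067  0.0158] F [-0.5 -0.3  0.4] w 0.0502 ROW [-295.3, -140.1, -204.1] [49.81, 93.37, 93.33]
```

```bash
python3 -m handwheel '[[30,0,-20,0,0,0,-0.15],[30,0,-60,0,0,0,-0.15],[30,0,-100,0,0,0,-0.15],[30,0,-140,0,0,0,-0.15],[0,0,-180,0,0,0,-0.15],[-40,0,-205,0,0,0,-0.15],[-295,-140,-235,0,0,0,-0.15],[-295,-140,-235,0,0,0,-0.15],[-295,-140,-235,0,0,0,-0.15],[-295,-140,-235,0,0,0,-0.15],[-295,-140,-235,0,0,0,-0.15],[-295,-140,-235,0,0,0,-0.15],[-295,-140,-235,0,0,0,-0.15],[-295,-140,-235,0,0,0,-0.15],[-295,-140,-235,0,0,0,-0.15],[-295,-140,-235,0,0,0,-0.15]]'
python3 - <<'E'
from h import *
h=np.radians(65)
go([.36,-.62,.25],ax([0,0,-1],[np.cos(h),np.sin(h),0]))
print(np.round(state()["joint_positions"],2))
E
```

```text
clock: 8.37
tool_pos: [0.3601, -0.6196, 0.2504]
ee_rot: [-2.045, -2.384, -0.002]
ft_force: [0.8, 0.5, 0.2]
gripper_width: 0.0501
t 8.37 pos [ 0.3601 -0.6196  0.2504] F [0.8 0.5 0.2] w 0.0501 ROW [-0.4, -0.1, 0.4] [49.81, 93.25, 93.35]
[ 1.28  0.49 -0.4   1.22  0.19  1.46  1.05]
```

```bash
python3 -m handwheel '[[0,0,0,49.8,93.3,93.3,-0.15],[0,0,0,49.8,93.3,93.3,-0.15],[0,0,0,49.8,93.3,93.3,-0.15],[0,0,0,49.8,93.3,93.3,-0.15],[0,0,0,49.8,93.3,93.3,-0.15],[0,0,0,49.8,93.3,93.3,-0.15],[0,0,0,49.8,93.3,93.3,-0.15],[0,0,0,49.8,93.3,93.3,-0.15],[0,0,0,49.8,93.3,93.3,-0.15],[0,0,0,49.8,93.3,93.3,-0.15],[0,0,0,49.8,93.3,93.3,-0.15],[0,0,0,49.8,93.3,93.3,-0.15],[0,0,0,49.8,93.3,93.3,-0.15],[0,0,0,49.8,93.3,93.3,-0.15],[0,0,0,49.8,93.3,93.3,-0.15],[0,0,0,49.8,93.3,93.3,-0.15],[0,0,0,49.8,93.3,93.3,-0.15],[0,0,0,49.8,93.3,93.3,-0.15],[0,0,0,49.8,93.3,93.3,-0.15],[0,0,0,49.8,93.3,93.3,-0.15]]'
python3 - <<'E'
from h import *
h=np.radians(65)
go([.36,-.62,.25],ax([0,0,-1],[np.cos(h),np.sin(h),0]))
print(np.round(state()["joint_positions"],2))
E
```

```text
clock: 10.03
tool_pos: [0.351, -0.6132, 0.2418]
ee_rot: [-2.39, -0.431, -0.49]
ft_force: [-4.6, -1.9, -9.6]
gripper_width: 0.0502
t 10.03 pos [ 0.351  -0.6132  0.2418] F [-4.6 -1.9 -9.6] w 0.0502 ROW [10.3, 4.4, -8.3] [42.23, 20.93, 39.97]
[ 1.51  1.04 -0.84  0.68  0.04  2.05 -0.37]
```

```bash
cat > kin.py <<'E'
from h import *
from scipy.optimize import least_squares
import itertools,json,os
def T(R=None,t=(0,0,0)):
    M=np.eye(4); M[:3,3]=t
    if R is not None: M[:3,:3]=R
    return M
rz=lambda a:T(Ro.from_euler("z",a).as_matrix()); ry=lambda a:T(Ro.from_euler("y",a).as_matrix())
def fk(q,p,s):
    ph,h,a,e,e2,b,w,c,ps,e0=p
    return rz(s[0]*q[0]+ph)@T(t=(e0,0,h))@ry(q[1])@rz(s[1]*q[2])@T(t=(e,0,a))@ry(q[3])@T(t=(e2,0,0))@rz(s[2]*q[4])@T(t=(0,0,b))@ry(q[5])@T(t=(w,0,0))@rz(s[3]*q[6])@T(t=(0,0,c))@rz(ps)
D=[([1.291,.322,-.07,1.452,.023,1.371,-.057],[.188,-.622,.235],[-3.106,-.46,.001]),
([.83,-.05,-.69,2.11,-.04,1.08,.31],[.4137,-.0738,.1172],[-2.041,-2.38,.005]),
([1.28,.49,-.4,1.22,.19,1.46,1.05],[.3601,-.6196,.2504],[-2.045,-2.384,-.002]),
([1.51,1.04,-.84,.68,.04,2.05,-.37],[.351,-.6132,.2418],[-2.39,-.431,-.49])]
def res(p,s):
    o=[]
    for q,x,r in D:
        M=fk(q,p,s);o+=list((M[:3,3]-x)*3)+list((Ro.from_matrix(M[:3,:3])*Ro.from_rotvec(r).inv()).as_rotvec())
    o=np.array(o);return np.concatenate([o,np.array(p[3:5])*.02,[p[6]*.02,p[9]*.02]])
if __name__=="__main__":
    best=[]
    for s in itertools.product([1,-1],repeat=4):
        for ph in (0,1.5,3,-1.5,.6,-2.6):
            for ps in(0,1.57,3.14,-1.57):
                r=least_squares(res,[ph,.3,.4,0,0,.4,0,.25,ps,0],args=(s,),max_nfev=60);best.append((r.cost,s,r.x))
    best.sort(key=lambda b:b[0])
    for b in best[:3]: print(b[0],b[1],b[2].round(4),)
    print(np.abs(res(best[0][2],best[0][1])).round(4))
    json.dump([list(best[0][2]),best[0][1]],open("kin.json","w"))
E
time python3 kin.py
```

```text
0.0008541868063138519 (-1, -1, -1, -1) [-0.0285  0.2512  0.4602 -0.0043  0.009   0.492  -0.0081  0.3486  1.5416
  0.0166]
0.0008541868063138614 (-1, -1, -1, -1) [-0.0285  0.2512  0.4602 -0.0043  0.009   0.492  -0.0081  0.3486  1.5416
  0.0166]
0.0008541868063138633 (-1, -1, -1, -1) [-0.0285  0.2512  0.4602 -0.0043  0.009   0.492  -0.0081  0.3486  1.5416
  0.0166]
[0.0164 0.0195 0.0067 0.0008 0.0003 0.0005 0.008  0.0001 0.0027 0.0033
 0.0019 0.0022 0.014  0.0093 0.0009 0.0096 0.     0.0051 0.0069 0.0041
 0.0031 0.0052 0.0184 0.0091 0.0001 0.0002 0.0002 0.0003]
real	2m1.944s
user	2m2.032s
sys	0m0.232s
```

```bash
cat > ik.py <<'E'
from kin import *
p,s=json.load(open("kin.json"))
lo=np.array([-2.86,-.3,-1.38,.06,-1.56,.09,-2.69])+.04;hi=np.array([2.86,2.09,1.24,2.45,4.7,2.05,2.69])-.04
rng=np.random.default_rng(0)
def ik(P,A,n=25,seed=None):
    out=[]
    f=lambda q:np.concatenate([(fk(q,p,s)[:3,3]-P)*3,(Ro.from_matrix(fk(q,p,s)[:3,:3])*Ro.from_matrix(A).inv()).as_rotvec()])
    for i in range(n):
        q0=seed if seed is not None and i==0 else rng.uniform(lo,hi)
        r=least_squares(f,np.clip(q0,lo+.01,hi-.01),bounds=(lo,hi),max_nfev=40)
        out.append((r.cost,r.x))
        if r.cost<1e-6 and seed is not None: break
    return sorted(out,key=lambda o:o[0])
def tool(tileR,tileP,delta,sgn,l=-.09):
    z=tileR@[np.sin(-delta),np.cos(delta),0]; y=tileR@[0,0,sgn]
    return tileP+tileR@[0,l,.0015]+.005*z, ax(y,z)
def pinch(delta,sgn,dz=0): return tool(Ro.from_euler("z",.16).as_matrix(),np.array([.4515,-.3757,dz]),delta,sgn)
def place(delta,sgn,al,dz=0):
    R=Ro.from_euler("z",.044).as_matrix(); st=np.array([.473,.085,.052]); Rt=R@Ro.from_euler("x",-al).as_matrix()
    return tool(Rt,st+R@[0,.055,dz]-Rt@[0,.055,0],delta,sgn)
if __name__=="__main__":
  for d in(-75,-60,-45,-30,-15,0,30):
    for sg in(1,-1):
        r=[]
        for P,A in(pinch(np.radians(d),sg),place(np.radians(d),sg,np.radians(18),.04)):
            o=ik(P,A,14); r.append((round(o[0][0],6),o[0][1].round(2).tolist() if o[0][0]<1e-4 else None))
        print(d,sg,r)
E
time python3 ik.py
```

```text
-75 1 [(np.float64(0.0), [1.7, 1.21, -0.53, 1.61, -1.02, 1.3, 2.57]), (np.float64(0.047598), None)]
-75 -1 [(np.float64(0.0), [1.01, 1.16, 0.37, 1.61, 4.62, 1.9, -0.44]), (np.float64(0.047442), None)]
-60 1 [(np.float64(0.0), [1.5, 1.24, -0.35, 1.36, -0.96, 1.59, 2.47]), (np.float64(0.014149), None)]
-60 -1 [(np.float64(0.0), [1.03, 1.24, 0.35, 1.36, -1.49, 2.0, -0.53]), (np.float64(0.013944), None)]
-45 1 [(np.float64(0.0), [1.17, 1.3, 0.06, 1.1, -1.15, 2.0, 2.48]), (np.float64(0.0), [1.88, 1.01, -1.27, 2.41, -0.83, 0.56, 2.58])]
-45 -1 [(np.float64(0.0), [1.6, 1.47, -0.77, 1.1, -0.46, 1.68, -0.96]), (np.float64(0.0), [-0.14, 0.6, 0.96, 2.41, 4.61, 1.82, -0.17])]
-30 1 [(np.float64(0.0), [1.49, 1.63, -0.97, 0.8, -0.2, 1.95, 2.04]), (np.float64(0.0), [1.39, 0.56, -0.77, 2.22, -1.02, 1.13, 2.64])]
-30 -1 [(np.float64(0.0), [1.37, 1.51, -0.59, 0.8, -0.53, 2.01, -0.94]), (np.float64(0.0), [1.77, 1.05, -1.28, 2.22, -0.44, 0.78, -0.96])]
-15 1 [(np.float64(0.012292), None), (np.float64(0.0), [1.02, 0.55, -0.45, 2.03, -0.91, 1.39, 2.55])]
-15 -1 [(np.float64(0.012292), None), (np.float64(0.0), [0.12, 0.6, 0.62, 2.03, -1.21, 1.81, -0.37])]
0 1 [(np.float64(0.059288), None), (np.float64(0.0), [1.45, 1.21, -1.3, 1.83, -0.05, 1.28, 1.81])]
0 -1 [(np.float64(0.059288), None), (np.float64(0.0), [0.3, 0.63, 0.32, 1.84, -0.99, 1.82, -0.49])]
30 1 [(np.float64(0.196376), None), (np.float64(0.0), [0.5, 0.83, -0.2, 1.48, -0.55, 1.95, 2.39])]
30 -1 [(np.float64(0.193124), None), (np.float64(0.0), [0.82, 0.95, -0.7, 1.48, -0.33, 1.84, -1.0])]
real	2m42.521s
user	2m42.505s
sys	0m0.215s
```

```bash
python3 - <<'E'
from ik import *
q=np.array(state()["joint_positions"])
d=np.radians(-38)
P,A=pinch(d,-1)
h=np.radians(35);A0=ax([0,0,-1],[np.cos(h),np.sin(h),0])
W=[("mid",np.array([.33,-.56,.2]),A0),("pre",P+[-.1,-.0,.12],A),("pre0",P+[-.1,-.0,0],A),("pinch",P,A)]
Pp,Ap=place(d,-1,np.radians(18),.04);W+=[("lift",P+[0,0,.25],A),("over",Pp+[0,0,.1],Ap),("place",Pp,Ap),("seat",Pp-[0,0,.04],Ap)]
for n,P_,A_ in W:
    o=ik(P_,A_,8,seed=q)[0];q=o[1];
    ph,hh,a=p[:3];E=(rz(s[0]*q[0]+ph)@T(t=(0,0,hh))@ry(q[1])@T(t=(0,0,a)))[:3,3]
    print(n,P_.round(3),round(o[0],5),q.round(2),"elbow",E.round(2),"wr",(P_-A_[:,2]*.35).round(2))
go(W[0][1],A0)
E
```

```text
mid [ 0.33 -0.56  0.2 ] 0.0 [ 1.46  0.94  0.05  1.33 -1.22  2.01 -0.81] elbow [ 0.03 -0.37  0.52] wr [ 0.04 -0.76  0.2 ]
pre [ 0.368 -0.46   0.122] 0.0 [ 1.5   1.14 -0.36  1.19 -0.74  2.01 -0.82] elbow [ 0.02 -0.42  0.44] wr [ 0.2  -0.77  0.12]
pre0 [ 0.368 -0.46   0.002] 0.0 [ 1.41  1.32 -0.21  1.08 -0.76  2.01 -0.68] elbow [ 0.06 -0.44  0.36] wr [ 0.2  -0.77  0.  ]
pinch [ 0.468 -0.46   0.002] 0.0 [ 1.29  1.38 -0.25  0.96 -0.85  1.97 -0.79] elbow [ 0.11 -0.44  0.34] wr [ 0.3  -0.77  0.  ]
lift [ 0.468 -0.46   0.252] 0.0 [ 1.39  1.02 -0.4   1.12 -0.93  2.01 -1.05] elbow [ 0.06 -0.39  0.49] wr [ 0.3  -0.77  0.25]
over [0.48  0.007 0.237] 0.0 [ 1.32  0.15 -0.64  2.32 -1.3   1.36 -0.56] elbow [ 0.02 -0.07  0.71] wr [ 0.28 -0.27  0.32]
place [0.48  0.007 0.137] 0.0 [ 1.51  0.56 -0.86  2.33 -1.15  1.03 -0.39] elbow [ 0.01 -0.25  0.64] wr [ 0.28 -0.27  0.22]
seat [0.48  0.007 0.097] 0.0 [ 0.69  0.49  0.04  2.32 -1.39  1.39 -0.16] elbow [ 0.16 -0.14  0.66] wr [ 0.28 -0.27  0.18]
t 10.03 pos [ 0.351  -0.6132  0.2418] F [-4.6 -1.9 -9.6] w 0.0502 ROW [-27.7, -25.6, 59.9] [31.28, 48.23, 50.89]
```

```bash
python3 -m handwheel '[[-28,-26,60,31.3,48.2,50.9,-1],[-28,-26,60,31.3,48.2,50.9,-1],[-28,-26,60,31.3,48.2,50.9,-1],[-28,-26,60,31.3,48.2,50.9,-1],[-28,-26,60,31.3,48.2,50.9,-1],[-28,-26,60,31.3,48.2,50.9,-1],[-28,-26,60,31.3,48.2,50.9,-1],[-28,-26,60,31.3,48.2,50.9,-1],[-28,-26,60,31.3,48.2,50.9,-1],[-28,-26,60,31.3,48.2,50.9,-1],[-28,-26,60,31.3,48.2,50.9,-1],[-28,-26,60,31.3,48.2,50.9,-1],[-28,-26,60,31.3,48.2,50.9,-1],[-28,-26,60,31.3,48.2,50.9,-1]]'
cat > chk.py <<'E'
from ik import *
import sys
d=np.radians(-38);P,A=pinch(d,-1)
h=np.radians(35);A0=ax([0,0,-1],[np.cos(h),np.sin(h),0])
print("q",np.round(state()["joint_positions"],2))
for n,p_,a_ in (("mid",[.33,-.56,.2],A0),("pre",P+[-.1,-.0,.12],A),("pre0",P+[-.1,-.0,0],A),("pinch",P,A)): print(n);go(p_,a_)
E
python3 chk.py
```

```text
clock: 11.2
tool_pos: [0.3376, -0.5586, 0.2146]
ee_rot: [-1.439, 0.707, -0.765]
ft_force: [0.4, 0.3, 0.9]
gripper_width: 0.087
q [ 1.99  1.13 -0.86  1.32 -0.67  1.64 -1.06]
mid
t 11.2 pos [ 0.3376 -0.5586  0.2146] F [0.4 0.3 0.9] w 0.087 ROW [-3.7, 14.4, -7.2] [-1.11, 0.89, 1.73]
pre
t 11.2 pos [ 0.3376 -0.5586  0.2146] F [0.4 0.3 0.9] w 0.087 ROW [-64.6, 92.8, 80.8] [-0.7, -25.27, 1.95]
pre0
t 11.2 pos [ 0.3376 -0.5586  0.2146] F [0.4 0.3 0.9] w 0.087 ROW [-68.2, 212.7, 78.5] [-0.7, -25.27, 1.95]
pinch
t 11.2 pos [ 0.3376 -0.5586  0.2146] F [0.4 0.3 0.9] w 0.087 ROW [-9.6, 216.0, 159.5] [-0.7, -25.27, 1.95]
```

```bash
python3 -m handwheel '[[-20,40,0,0,-5,0,-1],[-40,80,0,0,-10,0,-1],[-62,120,10,-0.7,-15,2,-1],[-62,160,20,-0.7,-20,2,-1],[-62,200,30,-0.7,-25.3,2,-1],[-62,213,50,-0.7,-25.3,2,-1],[-62,213,74,-0.7,-25.3,2,-1],[-62,213,74,-0.7,-25.3,2,-1],[-62,213,74,-0.7,-25.3,2,-1],[-62,213,74,-0.7,-25.3,2,-1],[-62,213,74,-0.7,-25.3,2,-1]]'
python3 chk.py | tail -4
python3 - <<'E'
from h import *
for n in("wrist","scene","side"): cv2.imwrite(f"pics/{n}4.png",read_camera(n)[:,:,::-1])
a=cv2.imread("pics/wrist4.png")[:300];c=cv2.resize(cv2.imread("pics/side4.png")[230:330,120:250],None,fx=2.2,fy=2.2,interpolation=cv2.INTER_CUBIC)
b=cv2.resize(cv2.imread("pics/scene4.png")[80:180,190:320],None,fx=2.2,fy=2.2,interpolation=cv2.INTER_CUBIC)
o=np.zeros((520,800,3),np.uint8);o[:300,:512]=a;o[:220,514:800]=b;o[225:445,514:800]=c;cv2.imwrite("pics/c7.png",o)
E
```

```text
clock: 12.12
tool_pos: [0.3666, -0.4693, 0.0008]
ee_rot: [-1.534, 0.399, -0.396]
ft_force: [-0.6, -0.3, -0.1]
gripper_width: 0.0868
pre0
t 12.12 pos [ 0.3666 -0.4693  0.0008] F [-0.6 -0.3 -0.1] w 0.0868 ROW [-3.0, -0.7, 8.8] [0.02, -0.2, -0.11]
pinch
t 12.12 pos [ 0.3666 -0.4693  0.0008] F [-0.6 -0.3 -0.1] w 0.0868 ROW [84.4, -0.8, 57.3] [0.02, -0.2, -0.11]
```

View pics/c7.png

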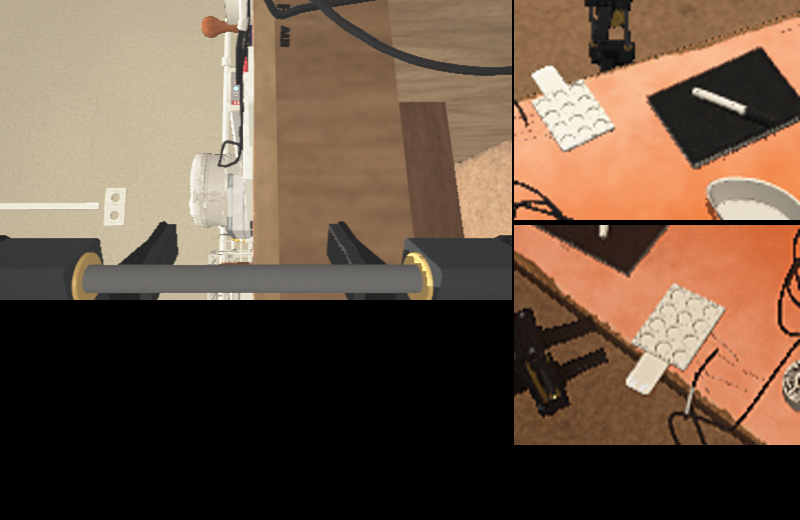

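```bash
python3 - <<'E'
from h import *
import io,contextlib
with contextlib.redirect_stdout(io.StringIO()): from m import fit
t=.007
S2=lambda u,v:("scene",190+(u-514)/2.2,80+v/2.2);D2=lambda u,v:("side",120+(u-514)/2.2,230+(v-225)/2.2)
a=[(S2(543,72),(0,-.11,.003)),(S2(589,77),(-.045,-.055,t)),(S2(614,130),(-.045,.055,t)),(S2(567,151),(.045,.055,t)),(S2(532,103),(.045,-.055,t))]
b=[(D2(676,284),(-.045,.055,t)),(D2(724,311),(.045,.055,t)),(D2(690,371),(.045,-.055,t)),(D2(634,340),(-.045,-.055,t)),(D2(639,387),(0,-.11,.003))]
for o in(a,b,a+b):
    q=fit(o,[.45,-.37,.15]);print("tabend",q[0]+.11*np.sin(q[2]),q[1]-.11*np.cos(q[2]))
# automatic: white mask corners
E
```

```text
[ 0.4462 -0.3666  0.1483] 8.5 res px [0.2, -1.0, -2.3, 1.4, 1.5, -0.8, -0.8, 0.7, 0.5, -0.1]
tabend 0.4625054255519976 -0.4753738839058069
[ 0.4584 -0.3707  0.1505] 8.62 res px [0.3, -0.5, 2.0, -1.3, -1.2, -0.5, -0.0, 1.0, -0.3, 1.3]
tabend 0.47493602356285936 -0.479446108175645
[ 0.4524 -0.3685  0.1581] 9.06 res px [-1.8, -0.8, -4.3, 1.5, -0.3, -0.8, -2.5, 0.9, -1.4, 0.2, -0.8, -1.9, 0.9, -2.9, -2.0, -2.1, -0.9, -0.4, -1.1, -0.3]
tabend 0.46971576881555005 -0.47714453155082237
```

```bash
python3 -m handwheel '[[20,0,10,0,0,0,-1],[45,0,22,0,0,0,-1],[65,0,36,0,0,0,-1],[78,-0.5,46,0,0,0,-1],[84,-0.8,51,0,0,0,-1],[85,-0.8,54,0,0,0,-1],[85,-0.8,54,0,0,0,-1],[85,-0.8,54,0,0,0,-1],[85,-0.8,54,0,0,0,-1]]'
python3 chk.py | tail -2
```

```text
clock: 13.02
tool_pos: [0.4658, -0.4628, 0.0001]
ee_rot: [-1.531, 0.401, -0.394]
ft_force: [0.1, -0.3, -0.3]
gripper_width: 0.087
pinch
t 13.02 pos [ 4.658e-01 -4.628e-01  1.000e-04] F [ 0.1 -0.3 -0.3] w 0.087 ROW [0.8, -1.4, 3.5] [-0.09, -0.24, -0.26]
```

```bash
python3 -m handwheel '[[0,-1.5,0,0,0,0,-1],[0,-1.5,0,0,0,0,0],[0,-1.5,0,0,0,0,0.5],[0,-1.5,0,0,0,0,0.8],[0,-1.5,0,0,0,0,0.9],[0,-1.5,0,0,0,0,1],[0,-1.5,0,0,0,0,1],[0,-1.5,0,0,0,0,1],[0,-1.5,0,0,0,0,1],[0,-1.5,0,0,0,0,1],[0,-1.5,0,0,0,0,1],[0,-1.5,0,0,0,0,1]]'
python3 chk.py | tail -2; python3 -c "
from h import *
print(np.round(state()['torque'],2))"
```

```text
clock: 14.02
tool_pos: [0.4674, -0.4617, 0.0019]
ee_rot: [-1.531, 0.399, -0.394]
ft_force: [0.0, 0.8, -0.1]
gripper_width: 0.0216
pinch
t 14.02 pos [ 0.4674 -0.4617  0.0019] F [ 0.   0.8 -0.1] w 0.0216 ROW [0.0, 0.4, 1.7] [-0.15, -0.14, -0.23]
[-0.94  0.55  0.04]
```

```bash
python3 -m handwheel '[[0,0,0,0,0,0,1],[0,0,0,0,0,0,1],[0,0,0,0,0,0,1],[0,0,0,0,0,0,1],[0,0,0,0,0,0,1]]'; python3 -m handwheel '[[0,-3,0,0,0,0,1],[0,-8,0,0,0,0,1],[0,-15,0,0,0,0,1],[0,-22,0,0,0,0,1],[0,-30,0,0,0,0,1],[0,-30,0,0,0,0,1],[0,-30,0,0,0,0,1]]'
python3 - <<'E'
from h import *
print(np.round(state()['torque'],2),np.round(state()["joint_positions"],2))
for n in("scene","side"): cv2.imwrite(f"pics/{n}5.png",read_camera(n)[:,:,::-1])
E
```

```text
clock: 14.43
tool_pos: [0.4673, -0.4617, 0.0016]
ee_rot: [-1.531, 0.399, -0.394]
ft_force: [1.0, -0.1, -1.0]
gripper_width: 0.003
clock: 15.02
tool_pos: [0.4674, -0.4623, 0.0329]
ee_rot: [-1.532, 0.398, -0.395]
ft_force: [0.5, -0.3, -0.7]
gripper_width: 0.0027
[-1.16  0.67  0.05] [ 1.56  1.45 -0.81  1.   -0.44  1.8  -1.02]
```

```bash
cat > pl.py <<'E'
from ik import *
# tool pose in tile frame at the pinch
R0=Ro.from_rotvec([-1.531,.399,-.394]).as_matrix(); P0=np.array([.4673,-.4617,.0016])
Rt=Ro.from_euler("z",.153).as_matrix(); O=np.array([.4515,-.3725,0.])
REL_R=Rt.T@R0; REL_P=Rt.T@(P0-O)
def place2(al,yaw=.044,stage=(.473,.085,.052),dz=0,dy=0,dx=0):
    B=Ro.from_euler("z",yaw).as_matrix(); Q=B@Ro.from_euler("x",-al).as_matrix()
    o=np.array(stage)+B@[dx,.055+dy,dz]-Q@[0,.055,0]
    return o+Q@REL_P,Q@REL_R
E
python3 - <<'E'
from pl import *
print(REL_P.round(4)); q=np.array(state()["joint_positions"])
P,A=place2(np.radians(18),dz=.07)
W=[("lift",P0+[0,0,.2],R0),("m",np.array([.47,-.25,.25]),A),("over",P,A),("dn",P-[0,0,.065],A)]
for n,P_,A_ in W:
    o=ik(P_,A_,8,seed=q)[0];q=o[1];print(n,P_.round(3),round(o[0],5),q.round(2));go(P_,A_)
E
```

```text
[ 0.002  -0.0906  0.0016]
lift [ 0.467 -0.462  0.202] 0.0 [ 1.6   1.23 -0.87  1.11 -0.55  1.83 -1.18]
t 15.12 pos [ 0.4673 -0.4618  0.0317] F [ 0.8  0.6 -2.4] w 0.0028 ROW [-0.7, -169.9, 0.4] [0.01, 0.02, -0.02]
m [ 0.47 -0.25  0.25] 0.0 [ 1.43  0.49 -0.45  1.83 -0.96  1.6  -0.68]
t 15.12 pos [ 0.4673 -0.4618  0.0317] F [ 0.8  0.6 -2.4] w 0.0028 ROW [-101.1, -217.5, 187.0] [-14.78, 6.25, -10.27]
over [0.479 0.002 0.169] 0.0 [ 1.49  0.44 -0.83  2.32 -1.19  1.14 -0.44]
t 15.12 pos [ 0.4673 -0.4618  0.0317] F [ 0.8  0.6 -2.4] w 0.0028 ROW [-215.4, -135.0, 411.7] [-14.78, 6.25, -10.27]
dn [0.479 0.002 0.104] 0.0 [ 1.78  1.04 -1.17  2.3  -0.65  0.66 -0.68]
t 15.12 pos [ 0.4673 -0.4618  0.0317] F [ 0.8  0.6 -2.4] w 0.0028 ROW [-215.1, -70.0, 411.6] [-14.78, 6.25, -10.27]
```

```bash
python3 -m handwheel '[[0,-25,0,0,0,0,1],[0,-55,0,0,0,0,1],[0,-85,0,0,0,0,1],[0,-115,0,0,0,0,1],[0,-145,0,0,0,0,1],[-5,-175,8,0,0,0,1],[-15,-200,25,-2,1,-1,1],[-28,-215,48,-4,2,-3,1],[-42,-217,73,-6,3,-4,1],[-56,-217,100,-8,4,-6,1],[-70,-217,128,-10,5,-7,1],[-85,-217,157,-12,6,-9,1],[-101,-217,187,-14.8,6.3,-10.3,1],[-115,-215,215,-14.8,6.3,-10.3,1],[-130,-212,243,-14.8,6.3,-10.3,1],[-144,-208,270,-14.8,6.3,-10.3,1],[-157,-203,296,-14.8,6.3,-10.3,1],[-170,-198,320,-14.8,6.3,-10.3,1],[-180,-194,340,-14.8,6.3,-10.3,1],[-190,-190,360,-14.8,6.3,-10.3,1]]'
python3 - <<'E'
from pl import *
P,A=place2(np.radians(18),dz=.07);go(P,A);print(np.round(state()["joint_positions"],2))
E
```

```text
clock: 16.78
tool_pos: [0.4755, -0.0539, 0.223]
ee_rot: [-1.809, 0.411, -0.585]
ft_force: [0.1, 0.7, -1.3]
gripper_width: 0.0025
t 16.78 pos [ 0.4755 -0.0539  0.223 ] F [ 0.1  0.7 -1.3] w 0.0025 ROW [-38.3, 34.8, 58.7] [0.03, -0.01, 0.0]
[ 1.98  0.64 -1.3   2.21 -0.84  1.06 -0.77]
```

```bash
python3 -m handwheel '[[-6,4,8,0,0,0,1],[-15,12,22,0,0,0,1],[-24,20,37,0,0,0,1],[-32,28,50,0,0,0,1],[-37,33,57,0,0,0,1],[-38,35,59,0,0,0,1],[-38,35,59,0,0,0,1],[-38,35,59,0,0,0,1]]'
python3 - <<'E'
from pl import *
P,A=place2(np.radians(18),dz=.07);go(P,A);print(np.round(state()["joint_positions"],2))
for n in("scene","side"): cv2.imwrite(f"pics/{n}6.png",read_camera(n)[:,:,::-1])
b=cv2.resize(cv2.imread("pics/scene6.png")[170:310,215:315],None,fx=4,fy=4,interpolation=cv2.INTER_CUBIC)
c=cv2.resize(cv2.imread("pics/side6.png")[130:230,225:325],None,fx=3.9,fy=3.9,interpolation=cv2.INTER_CUBIC)
o=np.zeros((560,800,3),np.uint8);o[:,:400]=b;o[:390,405:795]=c;cv2.imwrite("pics/c8.png",o)
E
```

```text
clock: 17.45
tool_pos: [0.4803, -0.0006, 0.1693]
ee_rot: [-1.808, 0.412, -0.588]
ft_force: [-0.8, -1.0, -0.9]
gripper_width: 0.0029
t 17.45 pos [ 0.4803 -0.0006  0.1693] F [-0.8 -1.  -0.9] w 0.0029 ROW [-3.0, -0.2, 1.4] [-0.02, -0.14, 0.04]
[ 1.87  0.73 -1.25  2.3  -0.87  0.88 -0.65]
```

View pics/c8.png

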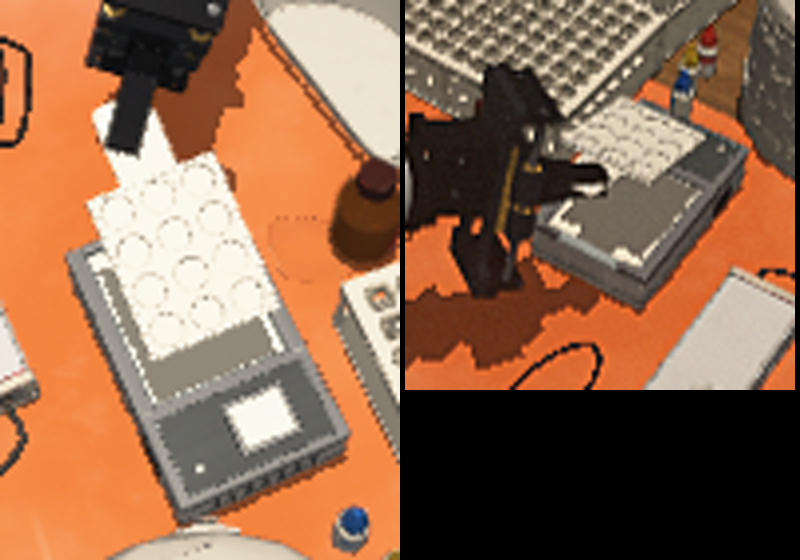

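```bash
cat > inh.py <<'E'
from pl import *
import io,contextlib
with contextlib.redirect_stdout(io.StringIO()): import m
t=.007
S8=lambda u,v:("scene",215+u/4,170+v/4); D8=lambda u,v:("side",225+(u-405)/3.9,130+v/3.9)
sc=[(S8(153,360),(.045,.055,t)),(S8(280,309),(-.045,.055,t)),(S8(88,203),(.045,-.055,t)),(S8(212,152),(-.045,-.055,t))]
sd=[(D8(625,97),(-.045,.055,t)),(D8(707,140),(.045,.055,t)),(D8(655,188),(.045,-.055,t))]
Rm=Ro.from_rotvec([-1.808,.412,-.588]).as_matrix();Pm=np.array([.4803,-.0006,.1693])
def ft(o):
    def r(k):
        Q=Rm@REL_R.T@Ro.from_euler("zx",[k[2],k[3]]).as_matrix(); O=Pm-Rm@REL_R.T@REL_P+np.array([k[0],k[1],0])
        return np.concatenate([np.concatenate([pj(c,O+Q@l)-[u,v] for (c,u,v),l in o]),[k[3]*30]])
    s=least_squares(r,[0,0,0,0]);print("tile d(mm),yaw,tilt deg",(s.x[:2]*1e3).round(1),np.degrees(s.x[2:]).round(1),"res",r(s.x).round(1))
print("tile origin predicted",(Pm-Rm@REL_R.T@REL_P).round(4))
for n,o in(("scene",sc),("side",sd),("both",sc+sd)): print(n);ft(o)
bx=[(c,(l[0],.066,l[2]) if l[2]==.0605 else l) for c,l in m.box]
for n in("scene","side"): print("box",n);m.fit([b for b in bx if b[0][0]==n],[.47,.11,0])
print("box scene now");m.fit([(S8(72,257),(.063,-.1,.057)),(S8(347,437),(-.063,.1,.057)),(S8(180,510),(.063,.1,.057)),(S8(263,418),(-.012,.066,.0605))],[.47,.11,0])
E
python3 inh.py
```

```text
tile origin predicted [0.4748 0.0849 0.1398]
scene
tile d(mm),yaw,tilt deg [-2.6  1.7] [-0.1  0.1] res [-0.1  0.6  0.1 -0.3 -0.4 -0.2  0.4 -0.2  0.1]
side
tile d(mm),yaw,tilt deg [ 8.6 -5. ] [0.9 0.7] res [-0.3  0.7  0.5 -0.2 -0.1 -0.4  0.4]
both
tile d(mm),yaw,tilt deg [-0.  1.] [-0.2  0.1] res [-1.2  0.7 -0.9 -0.1 -1.4 -0.1 -0.5 -0.  -1.  -1.1 -0.5 -1.9 -1.7 -2.9
  0. ]
box scene
[0.4677 0.1161 0.0516] 2.96 res px [-2.2, -0.1, 0.6, -2.1, -0.2, -0.6, 1.7, 0.5, -0.3, 1.6]
box side
[0.477  0.1117 0.0298] 1.71 res px [-0.9, -1.1, 0.9, 0.6, -0.1, 0.6, -0.7, -0.9, 0.7, 0.2]
box scene now
[0.4665 0.1186 0.0229] 1.31 res px [-1.1, -1.8, 1.7, 0.1, -0.1, 0.4, -0.0, 0.3]
```

```bash
python3 - <<'E'
from pl import *
st=(.471,.0842,.052)
B=Ro.from_euler("z",.042).as_matrix()
for al in(15,18,21):
    P,A=place2(np.radians(al),yaw=.042,stage=st)
    c=lambda x,y,z:(P+A@[x,y,z]).round(3)
    print(al,P.round(4),"body min",min(c(x,y,-.056)[2] for x in(-.0375,.0375) for y in(-.095,.095)),"body max y",max(c(x,y,-.056)[1] for x in(-.0375,.0375) for y in(-.095,.095)),
     "lower finger inner tip/grasp open",c(0,.0435,.014),c(0,.0435,-.005),"sides",c(.01,.0435,.014),c(-.01,.0435,.014),"back",c(0.01,.0585,.014),"axis grasp",c(0,0,-.005))
    o=ik(P,A,6,seed=np.array(state()["joint_positions"]))[0];print(round(o[0],6),o[1].round(2))
P,A=place2(np.radians(18),yaw=.042,stage=st,dz=.012);go(P,A)
print(A.round(3))
E
```

```text
15 [ 0.4766 -0.0008  0.0912] body min 0.005 body max y 0.0 lower finger inner tip/grasp open [ 0.485 -0.001  0.046] [ 0.474 -0.016  0.05 ] sides [ 0.493 -0.006  0.048] [0.477 0.005 0.045] back [ 0.493 -0.01   0.033] axis grasp [ 0.474 -0.005  0.092]
0.0 [ 1.69  0.98 -1.02  2.29 -0.82  0.77 -0.51]
18 [0.4765 0.0014 0.0985] body min 0.015 body max y 0.007 lower finger inner tip/grasp open [ 0.485 -0.001  0.054] [ 0.474 -0.016  0.058] sides [ 0.493 -0.006  0.056] [0.477 0.005 0.052] back [ 0.493 -0.011  0.041] axis grasp [ 0.474 -0.002  0.1  ]
0.0 [ 0.51  0.51  0.25  2.32 -1.42  1.49 -0.15]
21 [0.4764 0.004  0.1057] body min 0.024 body max y 0.015 lower finger inner tip/grasp open [ 0.485 -0.001  0.061] [ 0.474 -0.015  0.066] sides [ 0.493 -0.006  0.063] [0.477 0.005 0.059] back [ 0.493 -0.011  0.049] axis grasp [0.473 0.    0.107]
0.0 [ 1.72  0.87 -1.12  2.32 -0.84  0.72 -0.53]
t 17.55 pos [ 0.4804 -0.0009  0.1693] F [ 0.7 -0.4 -1.8] w 0.0033 ROW [-15.4, 55.2, 13.8] [0.0, -0.06, 0.1]
[[ 0.814  0.011  0.58 ]
 [-0.55  -0.305  0.778]
 [ 0.186 -0.952 -0.242]]
```

```bash
python3 -m handwheel '[[-3,8,3,0,0,0,1],[-7,22,6,0,0,0,1],[-11,38,10,0,0,0,1],[-14,48,13,0,0,0,1],[-15,54,14,0,0,0,1],[-15.4,55.2,13.8,0,0,0,1],[-15.4,55.2,13.8,0,0,0,1],[-15.4,55.2,13.8,0,0,0,1]]'
python3 - <<'E'
from pl import *
st=(.471,.0842,.052)
P,A=place2(np.radians(18),yaw=.042,stage=st,dz=.0);go(P,A);print(np.round(state()["joint_positions"],2))
E
```

```text
clock: 18.22
tool_pos: [0.4761, 0.0027, 0.1106]
ee_rot: [-1.809, 0.41, -0.587]
ft_force: [-0.1, -0.4, -1.1]
gripper_width: 0.0026
t 18.22 pos [0.4761 0.0027 0.1106] F [-0.1 -0.4 -1.1] w 0.0026 ROW [-1.2, 12.0, 2.2] [-0.05, 0.03, 0.09]
[ 1.79  0.86 -1.12  2.3  -0.82  0.8  -0.55]
```

```bash
python3 -m handwheel '[[-0.3,3,0.5,0,0,0,1],[-0.6,6,1,0,0,0,1],[-0.9,9,1.5,0,0,0,1],[-1.2,11,2,0,0,0,1],[-1.2,12,2.2,0,0,0,1],[-1.2,12,2.2,0,0,0,1],[-1.2,12,2.2,0,0,0,1]]'
python3 - <<'E'
from pl import *
st=(.471,.0842,.052)
P,A=place2(np.radians(18),yaw=.042,stage=st,dz=.0);go(P,A);print(state()["torque"])
cv2.imwrite("pics/scene7.png",read_camera("scene")[:,:,::-1])
E
```

```text
clock: 18.8
tool_pos: [0.4763, 0.0016, 0.098]
ee_rot: [-1.809, 0.411, -0.587]
ft_force: [0.3, -0.6, -0.9]
gripper_width: 0.003
t 18.8 pos [0.4763 0.0016 0.098 ] F [ 0.3 -0.6 -0.9] w 0.003 ROW [0.4, -0.4, -0.1] [-0.04, 0.05, 0.06]
[-1.08533395  0.80845367 -0.03802007]
```

```bash
python3 -m handwheel '[[0.2,0.9,-0.2,0,0,0,1],[0.4,1.9,-0.5,0,0,0,1],[0.4,1.9,-0.5,0,0,0,1]]';python3 -m handwheel '[[0.2,0.9,-0.2,0,0,0,1],[0.4,1.9,-0.5,0,0,0,1],[0.4,1.9,-0.5,0,0,0,1]]'
```

```text
clock: 19.1
tool_pos: [0.4762, 0.0007, 0.0968]
ee_rot: [-1.807, 0.41, -0.586]
ft_force: [-0.2, 0.6, 1.6]
gripper_width: 0.003
clock: 19.35
tool_pos: [0.4762, -0.0001, 0.0954]
ee_rot: [-1.807, 0.41, -0.586]
ft_force: [-0.0, 1.2, 2.3]
gripper_width: 0.0029
```

```bash
python3 -m handwheel '[[0,0,0,0,0,0,0.9],[0,0,0,0,0,0,0.8],[0,0,0,0,0,0,0.7],[0,0,0,0,0,0,0.6],[0,0,0,0,0,0,0.5],[0,0,0,0,0,0,0.4],[0,0,0,0,0,0,0.3],[0,0,0,0,0,0,0.2],[0,0,0,0,0,0,0.1],[0,0,0,0,0,0,0],[0,0,0,0,0,0,-0.1],[0,0,0,0,0,0,-0.2],[0,0,0,0,0,0,-0.3],[0,0,0,0,0,0,-0.4],[0,0,0,0,0,0,-0.5],[0,0,0,0,0,0,-0.6],[0,0,0,0,0,0,-0.7],[0,0,0,0,0,0,-0.8],[0,0,0,0,0,0,-0.9],[0,0,0,0,0,0,-1]]'
python3 -m handwheel '[[0,0,0,0,0,0,-1],[0,0,0,0,0,0,-1],[0,0,0,0,0,0,-1]]'
python3 - <<'E'
from pl import *
s=state();print(s["torque"])
go(np.array(s["tool_pos"])+[0,0,-.007]); go(np.array(s["tool_pos"])+[-.007,-.012,-.007]);go(np.array(s["tool_pos"])+[-.05,-.09,-.007]);go(np.array(s["tool_pos"])+[-.05,-.09,.1])
cv2.imwrite("pics/scene8.png",read_camera("scene")[:,:,::-1])
E
```

```text
clock: 21.02
tool_pos: [0.4764, -0.0009, 0.0947]
ee_rot: [-1.809, 0.411, -0.587]
ft_force: [0.2, 1.1, -0.9]
gripper_width: 0.083
clock: 21.27
tool_pos: [0.4764, -0.0008, 0.0947]
ee_rot: [-1.809, 0.411, -0.587]
ft_force: [-0.2, 0.8, -0.1]
gripper_width: 0.0867
[-0.87919118  0.71188128  0.00226162]
t 21.27 pos [ 0.4764 -0.0008  0.0947] F [-0.2  0.8 -0.1] w 0.0867 ROW [-1.3, 6.7, 1.7] [0.0, 0.0, 0.0]
t 21.27 pos [ 0.4764 -0.0008  0.0947] F [-0.2  0.8 -0.1] w 0.0867 ROW [-0.4, 10.2, -11.7] [0.0, 0.0, 0.0]
t 21.27 pos [ 0.4764 -0.0008  0.0947] F [-0.2  0.8 -0.1] w 0.0867 ROW [7.4, 33.5, -97.3] [0.0, 0.0, 0.0]
t 21.27 pos [ 0.4764 -0.0008  0.0947] F [-0.2  0.8 -0.1] w 0.0867 ROW [27.3, -68.4, -123.2] [0.0, 0.0, 0.0]
```

```bash
python3 -m handwheel '[[-0.5,2.4,0.6,0,0,0,-1],[-0.9,4.8,1.2,0,0,0,-1],[-0.9,4.8,1.2,0,0,0,-1],[0,7.5,-9,0,0,0,-1],[1,11,-22,0,0,0,-1],[2.5,16,-40,0,0,0,-1],[5,23,-66,0,0,0,-1],[7.8,31.6,-98,0,0,0,-1],[10,20,-105,0,0,0,-1],[18,-20,-115,0,0,0,-1],[28,-70,-123,0,0,0,-1],[34,-105,-130,0,0,0,-1],[34,-105,-130,0,0,0,-1],[34,-105,-130,0,0,0,-1]]'
python3 - <<'E'
from pl import *
s=state();print(np.round(s["joint_positions"],2))
for n in("scene","side"): cv2.imwrite(f"pics/{n}9.png",read_camera(n)[:,:,::-1])
a=cv2.imread("pics/scene9.png")[170:310,215:315].astype(int)
# white mask to look for tile in numbers: bright pixel area + glass
E
```

```text
clock: 22.48
tool_pos: [0.4278, -0.089, 0.2331]
ee_rot: [-1.814, 0.41, -0.588]
ft_force: [0.5, -0.5, 0.2]
gripper_width: 0.0871
[ 2.09  0.53 -1.25  2.2  -0.84  1.24 -0.72]
```

```bash
python3 - <<'E'
import cv2,numpy as np
b=cv2.resize(cv2.imread("pics/scene9.png")[175:295,218:308],None,fx=4.9,fy=4.9,interpolation=cv2.INTER_CUBIC)
c=cv2.resize(cv2.imread("pics/side9.png")[145:230,240:320],None,fx=4.3,fy=4.3,interpolation=cv2.INTER_CUBIC)
o=np.zeros((590,800,3),np.uint8);o[:588,:441]=b;o[:365,450:794]=c[:365,:344];cv2.imwrite("pics/c9.png",o);print(b.shape,c.shape)
E
```

```text
(588, 441, 3) (366, 344, 3)
```

View pics/c9.png

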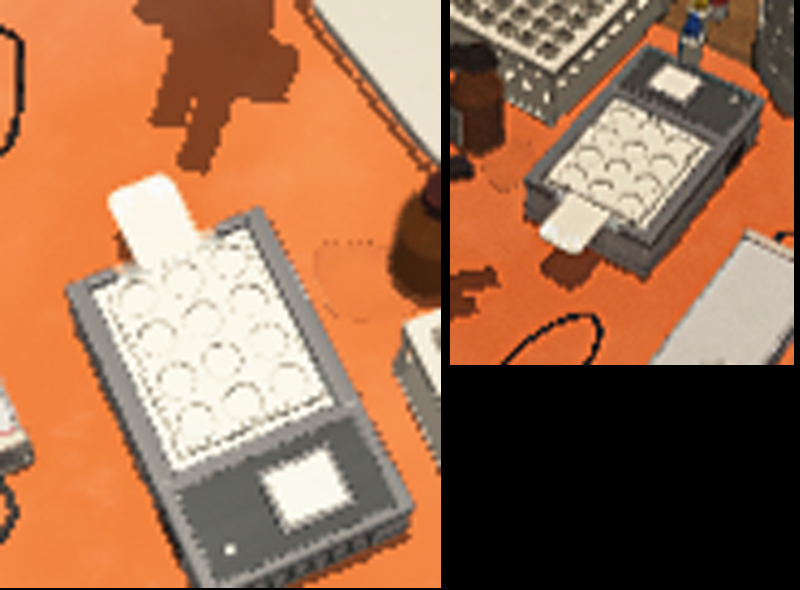

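```bash
python3 - <<'E'
from ik import *
for z in(.08,.15): print("drum near rim",z,[bp("scene",*p,z).round(3).tolist() for p in((265,304),(325,345),(212,350))])
# heights: same point in both cams: side drum rim front-left (313,150), rim near bottom
for z in(.08,.15,.2): print("side drum left rim/right",z,bp("side",315,130,z).round(3),bp("side",382,135,z).round(3),bp("side",345,158,z).round(3))
print("rack",bp("scene",302,240,.08).round(3),bp("scene",422,270,.08).round(3))
print("key",bp("scene",280.9,274.6,.0605).round(4))
K=np.array([.455,.1816,.0745]); q=np.array(state()["joint_positions"])
for y in([1,.04,0],[0,-1,0],[.7,-.7,0]):
    for z in(.03,0.):
        o=ik(K+[0,0,z],ax(y,[0,0,-1]),6,seed=q)[0];print(y,z,round(o[0],6),o[1].round(2))
E
```

```text
drum near rim 0.08 [[0.523, 0.244, 0.08], [0.426, 0.387, 0.08], [0.682, 0.298, 0.08]]
drum near rim 0.15 [[0.53, 0.259, 0.15], [0.44, 0.391, 0.15], [0.678, 0.309, 0.15]]
side drum left rim/right 0.08 [0.437 0.382 0.08 ] [0.667 0.52  0.08 ] [0.61  0.313 0.08 ]
side drum left rim/right 0.15 [0.471 0.306 0.15 ] [0.686 0.435 0.15 ] [0.633 0.242 0.15 ]
side drum left rim/right 0.2 [0.495 0.252 0.2  ] [0.699 0.374 0.2  ] [0.648 0.191 0.2  ]
rack [0.364 0.122 0.08 ] [0.107 0.314 0.08 ]
key [0.4524 0.1841 0.0605]
[1, 0.04, 0] 0.03 2.1e-05 [ 0.59  0.28 -1.16  1.97  0.29  1.08 -0.65]
[1, 0.04, 0] 0.0 0.0 [-0.96  0.18  0.62  2.01 -0.13  0.98 -0.24]
[0, -1, 0] 0.03 0.0 [-0.26  0.11 -0.16  1.99  0.02  1.04 -2.  ]
[0, -1, 0] 0.0 0.0 [ 0.39  0.24 -0.91  2.01  0.23  0.99 -2.2 ]
[0.7, -0.7, 0] 0.03 3.8e-05 [ 0.7   0.41 -1.34  1.96  0.45  1.13 -1.6 ]
[0.7, -0.7, 0] 0.0 0.0 [ 0.68  0.47 -1.31  2.    0.52  1.08 -1.66]
```

```bash
python3 - <<'E'
from h import *
A=ax([1,.04,0],[0,0,-1]);go([.45,-.05,.33],A)
E
```

```text
t 22.58 pos [ 0.4271 -0.0887  0.2316] F [-0.3  0.  -0.7] w 0.0868 ROW [15.7, -105.3, 19.5] [-30.38, -83.55, -97.62]
```

```bash
python3 -m handwheel '[[16,-105,20,-2,-6,-7,1],[16,-105,20,-4,-12,-14,1],[16,-105,20,-30.4,-83.6,-97.6,1],[16,-105,20,-30.4,-83.6,-97.6,1],[16,-105,20,-30.4,-83.6,-97.6,1],[16,-105,20,-30.4,-83.6,-97.6,1],[16,-105,20,-30.4,-83.6,-97.6,1],[16,-105,20,-30.4,-83.6,-97.6,1],[16,-105,20,-30.4,-83.6,-97.6,1],[16,-105,20,-30.4,-83.6,-97.6,1],[16,-105,20,-30.4,-83.6,-97.6,1],[16,-105,20,-30.4,-83.6,-97.6,1],[16,-105,20,-30.4,-83.6,-97.6,1],[16,-105,20,-30.4,-83.6,-97.6,1],[16,-105,20,-30.4,-83.6,-97.6,1],[16,-105,20,-30.4,-83.6,-97.6,1],[16,-105,20,-30.4,-83.6,-97.6,1],[16,-105,20,-30.4,-83.6,-97.6,1],[16,-105,20,-30.4,-83.6,-97.6,1],[16,-105,20,-30.4,-83.6,-97.6,1]]'
python3 - <<'E'
from h import *
A=ax([1,.04,0],[0,0,-1]);go([.45,-.05,.33],A);go([.454,.182,.15],A);print(np.round(state()["joint_positions"],2))
E
```

```text
clock: 24.25
tool_pos: [0.4504, -0.0481, 0.3302]
ee_rot: [2.17, 2.27, -0.002]
ft_force: [0.3, -0.1, -0.5]
gripper_width: 0.0006
t 24.25 pos [ 0.4504 -0.0481  0.3302] F [ 0.3 -0.1 -0.5] w 0.0006 ROW [-1.9, -0.4, 0.2] [0.02, 0.1, 0.29]
t 24.25 pos [ 0.4504 -0.0481  0.3302] F [ 0.3 -0.1 -0.5] w 0.0006 ROW [230.0, 13.9, 179.8] [0.02, 0.1, 0.29]
[ 1.43 -0.28 -1.14  1.72 -0.25  1.54  0.37]
```

```bash
python3 -m handwheel '[[30,2,20,0,0,0,1],[65,4,40,0,0,0,1],[105,6,60,0,0,0,1],[145,9,75,0,0,0,1],[185,11,85,0,0,0,1],[215,13,90,0,0,0,1],[230,14,110,0,0,0,1],[230,14,140,0,0,0,1],[230,14,170,0,0,0,1],[230,14,180,0,0,0,1],[230,14,180,0,0,0,1],[230,14,180,0,0,0,1],[230,14,180,0,0,0,1]]'
python3 - <<'E'
from h import *
A=ax([1,.04,0],[0,0,-1]);go([.454,.182,.08],A);print(np.round(state()["joint_positions"],2))
s=state();im=read_camera("wrist");cv2.imwrite("pics/w10.png",im[:,:,::-1])
print("key px",pj("wrist",[.454,.182,.0605],s))
E
```

```text
clock: 25.33
tool_pos: [0.4568, 0.1805, 0.152]
ee_rot: [2.178, 2.263, 0.004]
ft_force: [0.4, 0.2, 0.1]
gripper_width: 0.0001
t 25.33 pos [0.4568 0.1805 0.152 ] F [0.4 0.2 0.1] w 0.0001 ROW [1.5, -2.9, 72.0] [0.13, -0.06, -0.07]
[ 0.78  0.23 -1.31  1.91  0.24  1.18 -0.58]
key px [248.71574154 194.03035211]
```

```bash
python3 - <<'E'
from h import *
im=cv2.imread("pics/w10.png");hsv=cv2.cvtColor(im,cv2.COLOR_BGR2HSV)
m=((hsv[:,:,2]>150)&(hsv[:,:,1]<60)).astype(np.uint8)
n,l,st,c=cv2.connectedComponentsWithStats(m)
for i in range(1,n):
    if st[i,4]>300: print(st[i],c[i].round(1))
g=cv2.resize(im.mean(2),(64,48))[8:36:2,16:48:2].astype(int);print(g)
E
```

```text
[    0     0   136   256 19769] [ 63.8 108.4]
[  360     0   152   111 10731] [453.6  41.6]
[ 406   80   84   48 1231] [440.8 108.3]
[ 376  293   80   44 3153] [414.6 313.7]
[[ 96 130 162 162 163 162 163 163 162 161  93  84  84 148  96 108]
 [153 131 163 163 163  74 103 161 158 160 157 121  83  85  84 105]
 [217 130 164 162 161  72 101  88  87 154 161 155 127  92  93  89]
 [232 130 152 159 159  89  88  88  87 154 155 155 158 159 163 165]
 [232 131  90 160  89  89  88  87  87  86 155 156  87  89 163 163]
 [131 131  90  90  59  73  80  80  79  50  56  81  85  89 160 162]
 [131 130  91  91  78  55  55  54  55  54  54 104 105  75 158 162]
 [130 131  96  91  77  54 117 141 140  74  55  54 103  77 156 161]
 [130 131 111  93  77  54 102 140 140  71  55 104 103 108 158 158]
 [130 130 122  93  76  53  95 141 140  70  56  57  57 154 155 155]
 [131 121 118  93  77  77  76  27  27 114 145 144 144 159 154 156]
 [129  31  31  32  30  32  30  29  28  32  32  32  32  32  31 157]
 [ 43  31  32  32  32  32  31  30  28  32  32  31  32  32  32  31]
 [ 36  35  37  36  35  36  37  60  60  36  36  37  35  35  35  59]]
```

```bash
python3 - <<'E'
from h import *
im=cv2.imread("pics/w10.png").astype(int).mean(2)
for v in range(168,240,6): print(v,im[v,196:300:4].astype(int))
for u in(240,): print(im[160:250:3,u].astype(int))
for p in((219,195),(269,195),(245,172),(245,215)): print(bp("wrist",*p,.0605).round(4))
E
```

```text
168 [77 55 56 56 55 54 54 54 55 53 55 54 53 53 54 55 53 54 55 54 53 54 56 54
 53 55]
174 [77 57 54 57 56 53 54 76 76 77 76 78 76 76 76 76 77 78 78 78 70 53 56 57
 57 56]
180 [ 76  54  53  54  54  53  54  78 132 142 142 141 140 141 142 142 140 140
 142 109  71  53  53  55  56  55]
186 [ 77  55  56  52  53  55  55  74 126 140 140 142 141 141 140 139 140 141
 140 104  70  56  55  56  57  58]
192 [ 78  54  56  56  56  55  57  75 123 139 141 141 141 141 141 141 140 142
 141 108  66  57  57  55  57  56]
198 [ 78  62  55  56  57  54  55  75 119 141 140 141 140 141 139 142 140 141
 141  95  67  55  55  55  56  55]
204 [ 77  61  56  53  56  55  56  71 112 141 141 140 141 141 141 140 141 141
 141  92  67  56  55  56  85 103]
210 [ 76  63  56  55  55  54  55  67 120 141 141 140 141 141 141 141 140 141
 140  91  65  55  55  57  57  55]
216 [75 71 56 54 55 57 56 66 75 74 76 76 75 75 75 74 74 74 74 75 59 58 55 56
 58 55]
222 [76 71 51 52 53 53 54 51 51 52 38 22 51 53 53 52 50 24 42 54 56 54 55 56
 60 59]
228 [ 76  76  76  76  76  77  77  75  76  76  27  26  28  30  86  30  26  24
  39 143 144 144 143 144 144 146]
234 [ 77  76  75  84  86  85  84  83 106  88  21  22  29  27  79  30  30  19
  23 133 132 128 128 129 127 127]
[ 78  55  54  54  55  79 107 141 140 140 141 141 141 140 140 140 140 142
  77  59  55  21  21  20  22  26  25  21  22  28]
[0.4301 0.18   0.0605]
[0.4709 0.1816 0.0605]
[0.4507 0.2002 0.0605]
[0.4519 0.1633 0.0605]
```

```bash
python3 -m handwheel '[[0,-1,20,0,0,0,1],[1,-2,45,0,0,0,1],[1,-2,60,0,0,0,1],[1,-2,68,0,0,0,1],[1,-2,72,0,0,0,1],[1,-2,72,0,0,0,1],[1,-2,72,0,0,0,1],[1,-2,72,0,0,0,1]]'
python3 -m handwheel '[[0,0,1,0,0,0,1],[0,0,2,0,0,0,1],[0,0,3,0,0,0,1],[0,0,3,0,0,0,1],[0,0,3,0,0,0,1]]'
```

```text
clock: 26.05
tool_pos: [0.4547, 0.1817, 0.0799]
ee_rot: [2.175, 2.264, 0.004]
ft_force: [0.6, 0.2, -0.4]
gripper_width: 0.0003
clock: 26.47
tool_pos: [0.4536, 0.1815, 0.0756]
ee_rot: [2.176, 2.266, 0.001]
ft_force: [-0.2, 0.0, -0.1]
gripper_width: 0.0002
```

```bash
python3 -m handwheel '[[0,0,0.5,0,0,0,1],[0,0,0.9,0,0,0,1],[0,0,0.9,0,0,0,1]]'
python3 -m handwheel '[[0,0,0.4,0,0,0,1],[0,0,0.6,0,0,0,1],[0,0,0.6,0,0,0,1]]'
```

```text
clock: 26.72
tool_pos: [0.4536, 0.1815, 0.0748]
ee_rot: [2.176, 2.266, 0.001]
ft_force: [-0.3, 0.0, -0.1]
gripper_width: 0.0004
clock: 26.97
tool_pos: [0.4536, 0.1815, 0.0743]
ee_rot: [2.176, 2.266, 0.001]
ft_force: [-0.6, -0.8, 2.7]
gripper_width: 0.0007
```

```bash
python3 -m handwheel '[[0,0,0.3,0,0,0,1],[0,0,0.4,0,0,0,1],[0,0,0.4,0,0,0,1]]'
python3 -m handwheel '[[0,0,0.2,0,0,0,1],[0,0,0.3,0,0,0,1],[0,0,0.3,0,0,0,1]]'
python3 -c "
from h import *
cv2.imwrite('pics/scene11.png',read_camera('scene')[:,:,::-1])
a=cv2.imread('pics/scene11.png').astype(int);b=cv2.imread('pics/scene9.png').astype(int)
for v in range(215,275,6): print(a[v,230:300:6].mean(1).astype(int),b[v,230:300:6].mean(1).astype(int))"
```

```text
clock: 27.22
tool_pos: [0.4537, 0.1816, 0.0739]
ee_rot: [2.176, 2.266, 0.001]
ft_force: [-1.6, -1.5, 5.8]
gripper_width: 0.0005
clock: 27.47
tool_pos: [0.4537, 0.1815, 0.0737]
ee_rot: [2.176, 2.265, 0.001]
ft_force: [-1.2, -0.3, 6.9]
gripper_width: 0.0005
[149 145 247 245 243 152  81  61  88  94 101 112] [147 143 246 243 242 149 149 154 153 154 154 150]
[148 147 204 245 245 172  68  69  77  83  87  92] [146 145 202 244 243 170  77 140 153 152 153 149]
[145 146  85 245 246 241  46  48  60  69  75  82] [143 144  84 244 245 239 243 141 156 146 147 137]
[146 112 245 223 245 245 185  42  50  47  58  61] [144 110 243 220 244 243 182 242 141 146 147 147]
[149 147 238 245 246 246 246  42  44  55  52  51] [148 145 236 243 244 244 244 244 139 151 143 143]
[147  83 225 246 245 237 240  41  43  46  46  45] [145  82 223 244 243 235 238 244 243 143 149 149]
[146 147 149 246 246 240 238  42  44  45  46  38] [144 144 146 245 245 238 237 245 244 129 150 154]
[146 147 147 246 246 241  61  22  45  46  45  47] [144 145 144 244 244 239 245 243 230 229 164 155]
[156 147  73  77  67 143 124  26  14  26  25  12] [154 145 143 147 227 245 137 162 146  92  94 153]
[151 147 148  68  68 152  59  27  27  13  23  28] [149 145 146 152 244 149 126  96 172 245  95 147]
```

```bash
python3 -m handwheel '[[0,0,-2,0,0,0,1],[0,0,-8,0,0,0,1],[0,0,-30,0,0,0,1],[0,0,-60,0,0,0,1],[0,0,-100,0,0,0,1],[-30,0,-140,0,0,0,1],[-70,0,-170,0,0,0,1],[-110,0,-190,0,0,0,1],[-150,0,-200,0,0,0,1],[-190,0,-200,0,0,0,1],[-230,0,-200,0,0,0,1],[-260,0,-200,0,0,0,1],[-260,0,-200,0,0,0,1],[-260,0,-200,0,0,0,1]]'
python3 -c "
from h import *
for n in('scene','side'):
    cv2.imwrite(f'pics/{n}12.png',read_camera(n)[:,:,::-1])
    a=cv2.imread(f'pics/{n}12.png').astype(int);b=cv2.imread(f'pics/{n}9.png').astype(int);c=cv2.imread(f'pics/{n}0.png').astype(int)
    r=(slice(175,295),slice(218,308)) if n=='scene' else (slice(145,230),slice(240,320))
    d=(a-b)[r]; m=np.abs(d).max(2)>25
    ys,xs=np.nonzero(m);print(n,m.sum(),'mean diff BGR',d.reshape(-1,3).mean(0).round(1))
    for y,x in list(zip(ys,xs))[:40:3]: print((x+r[1].start,y+r[0].start),b[r][y,x],a[r][y,x])
    v=(slice(290,335),slice(295,330)) if n=='scene' else (slice(125,165),slice(285,310))
    print('vial diff',(np.abs((a-c)[v]).max(2)>40).sum())
a=cv2.imread('pics/scene12.png');b=cv2.imread('pics/scene9.png');print(b[284:291,261:269].max(2));print(a[284:291,261:269].max(2))
"
```

```text
clock: 28.68
tool_pos: [0.4635, -0.0813, 0.2731]
ee_rot: [-2.182, -2.259, -0.002]
ft_force: [-0.9, 1.2, -1.0]
gripper_width: 0.0007
scene 2253 mean diff BGR [ -3.8  -6.9 -11.4]
(np.int64(246), np.int64(175)) [ 51  82 150] [ 94 149 247]
(np.int64(249), np.int64(175)) [ 46  73 135] [ 91 149 247]
(np.int64(252), np.int64(175)) [ 46  74 135] [ 91 148 247]
(np.int64(255), np.int64(175)) [ 46  74 134] [ 90 148 246]
(np.int64(258), np.int64(175)) [ 43  72 132] [ 86 143 244]
(np.int64(261), np.int64(175)) [ 41  70 131] [ 81 140 243]
(np.int64(264), np.int64(175)) [ 41  70 133] [ 83 142 246]
(np.int64(267), np.int64(175)) [ 41  70 133] [ 80 141 245]
(np.int64(270), np.int64(175)) [ 41  71 133] [ 83 143 246]
(np.int64(273), np.int64(175)) [ 38  69 132] [ 77 139 245]
(np.int64(247), np.int64(176)) [ 46  74 134] [ 94 151 246]
(np.int64(250), np.int64(176)) [ 47  75 134] [ 93 150 246]
(np.int64(253), np.int64(176)) [ 45  73 134] [ 91 149 247]
(np.int64(256), np.int64(176)) [ 45  73 134] [ 91 148 246]
vial diff 0
side 1745 mean diff BGR [-14.1 -19.8 -27.5]
(np.int64(241), np.int64(145)) [62 79 91]
[... 538 characters left out ...]
)) [ 90 111 125] [20 23 30]
(np.int64(274), np.int64(145)) [131 153 168] [17 20 26]
(np.int64(277), np.int64(145)) [105 125 138] [23 24 29]
(np.int64(280), np.int64(145)) [165 190 206] [12 12 12]
vial diff 35
[[105 105 104 104 105 102 102 103]
 [105 105 104 103 104 103 100 100]
 [104 105 104 188 191 111 102 100]
 [105 103 102 247 226 116 102 102]
 [102 102 102 126 116 104 101 100]
 [106 102 103 103 101 101 100 100]
 [106 103 101 101 101 100  99 101]]
[[107 107 106 106 106 104 104 104]
 [106 106 106 105 106 104 102 102]
 [107 106 106 191 194 113 104 102]
 [107 105 104 249 228 117 104 104]
 [104 104 104 128 117 106 103 102]
 [108 104 105 105 103 103 102 102]
 [108 105 103 103 103 101 102 103]]
```

```bash
python3 -c "
from h import *
s=state();print(s['clock'],np.round(s['tool_pos'],3),np.round(s['ft_force'],1))
print(finish_job())"
```

```text
28.7833 [ 0.464 -0.077  0.273] [ 0.5 -0.1  0. ]
the job is handed in; nothing more can be done
None
```

I carried out every step in the order asked and handed the job in at about 28.8 s. The tile's seating is confirmed by picture, but whether the light came on I only know from the press force.

- **Slide and pinch:** I pushed the tile flat, tab first, until about 45 mm of the 55 mm tab stuck out over the right-hand edge. I then pinched the tab from beyond the edge; the jaws stopped at 3 mm, which matches its thickness.
- **Placing:** The gripper body was too large to set the tile down level, so I tilted the tab end up 18°, put the far edge into the recess, and let the tab down on the lower finger as it opened. The picture afterwards shows the tile flat in the recess, wells up, with the tab out through the gap.
- **Key:** I pressed with the fingers closed until 6.9 N, about 1 mm down, and then backed off. That is past the 4 N switching point and below the 7.5 N stop.

**Last checks**
- **Light:** brightness changed by only about 2 grey levels, so the pictures do not show the light either way.
- **Vials:** the scene camera shows no change. The side camera shows 35 changed pixels there, probably from the arm, but I did not look into it.
- **Robot:** at hand-in it was clear of everything, with contact force near 0 N.
- **Disagreement:** the side camera read about 8 mm off from the arm in x and 5 mm in y. The scene camera was off by under 3 mm, so I placed the tile by comparing it with the box within each picture.

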